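Push the shot glass through the spring flap

TASK

Put the small glass away in the wooden glass tidy without grasping or lifting it: slide it along the worktop to the mouth, push the sprung flap open with one finger, and while that finger holds the flap open push the glass through upright with the other finger. Push it gently and far enough in that the flap springs fully shut behind it, and leave the other things on the worktop where they are.

Things in the scene. Friction and masses are not known exactly. Their poses are not given: they have to be found in the camera images.
- tidy: Glass tidy: fixed low frame of light wood, open at the top, no floor (the worktop is its floor). Origin: on the worktop, middle of the mouth, in the plane of the shut flap; x points straight in, y left, z up. Inside 96 mm wide (y -48 to 48), 215 mm deep (x 0 to 215), closed at the back; walls 12 mm thick, 40 mm high. Hinge bracket 48 mm high at the left of the mouth. Mouth faces the robot within 0.3 rad.
- flap (a joint): Swing of the sprung aluminium flap that shuts the mouth, rad: 0 shut, grows as it swings inward, stop at 1.5. Upright hinge pin at x = 0, y = +43 mm of the tidy (left side of the mouth). A weak spring shuts it: about 0.024 N m when shut, 0.07 N m when wide open; let go, it closes within about 2 s.
- flap_middle (a point): Point on the flap 43 mm from the hinge pin, 23 mm above the worktop (moves with the flap). The flap is a plate 4 mm thick, reaching 90 mm from the pin, from 4 to 42 mm above the worktop, so its free edge sweeps an arc of 90 mm inside the tidy.
- glass_centre (a point): The small shot glass, empty and upright: 49 mm across at the rim (40 mm or so at the foot), 62 mm high, about 0.12 kg. The point is on its axis half-way up (31 mm above the worktop). It starts in front of the tidy, 65 to 90 mm before the plane of the flap and about 0.11 m to the left or right of the mouth's middle.
- pot: Low round cosmetic pot with a lid, 69 mm across, 41 mm high, loose, on the other side of the mouth from the glass. Origin: centre of its underside. Leave it alone.
- shaker: Salt shaker, 44 mm across, 90 mm high, loose, standing to the right of the tidy. Origin: centre of its underside. Leave it alone.
- pea_tin: Round tin, 75 mm across, 58 mm high, loose, standing to the left of the tidy. Origin: centre of its underside. Leave it alone.
There are look-alikes about, which are no part of the job. What is shaped like the part that bears glass_centre but green or turquoise is not meant.

How it is judged:
By the outcome, as a careful person would: the job done as asked, in the order asked, and still so for the second after the job is handed in, with the robot touching nothing.
It also fails if it takes over 58 s, if anything falls off the work surface, if the arm or the gripper's body presses on something with over 40 N, if the wrist force passes 120 N, or if a joint passes its speed limit or range.

ROBOT

A 6-joint arm with a two-finger parallel gripper is mounted at the origin on a cart in front of the work surface, level with it; the furniture and walls round the work are solid. World frame = base frame: x ahead of the robot, y to its left, z up, the work surface at z = 0. Lengths are in m, angles in degrees, forces in N, time in s.
With the tool pointing down it reaches from about 0.35 to 0.875 m from the base axis. Payload 4.2 kg.
Tool frame: the origin (TCP) lies between the finger pads; the fingertips stand 17 mm ahead of it and the grasp point (between the pads) lies 2 mm behind it; z points along the fingers, y is the direction in which the jaws open and shut (so a half turn about z gives the same grasp; the last joint's range is limited). The gripper opens to 87 mm and grips with 3 to 60 N. Pads are 19 mm wide; open, the fingers measure 117 mm over their backs; the gripper's body (75 mm by 190 mm) begins 51 mm behind the grasp point.
Start: joints at [-59.668, 22.042, 0.453, 0, -68.411, -14.817], TCP at [0.167, -0.602, 0.24] pointing down, gripper open.
Joint ranges: [-179.83, 179.83], [-69.29, 118.12], [-61.27, 80.66], [-181.25, 117.63], [-171.15, -9.14], [-177.46, 177.46]. Speed limits (degrees/s): [159.86, 159.86, 180, 180, 180, 180].

INTERFACE

Orientations are given as a 3x3 rotation matrix whose columns are the frame's x, y, z axes.
In Python, from station import r gives the robot as it stands.
- The arm moves only by the shell command python3 -m creep 'ROWS'. ROWS is JSON, a list of rows, each a list of 7 numbers: the opening, from 0 (shut) to 1 (fully open), then the shift along the tool's x, y, z scaled (see below), then the turn, a rotation vector about the tool's x, y, z scaled (see below). A call has 1 to 5 rows; each row is the pose to reach, as a shift and turn from the pose measured when the call began, along the tool's axes at that moment, turning the shorter way round; what a row does not reach only later rows make up. The controller multiplies each number of a shift by 300 mm and each number of a turn by 180 degrees. A row lasts 1/12 s, in which the tool goes at most 41.7 mm and 7.16 degrees, less where a joint would pass 70% of its speed; a pose out of reach is approached as far as the arm can. A call with a number of a shift or a turn outside -1 to 1 is refused whole. A call with a gripper value outside its range is refused whole. The fingers move at their own pace and stop on an object; the grip force is fixed at half the most. Time passes only in rows, so rows that repeat a pose let the fingers close. It gives the time, the measured TCP pose, the force and the opening at its end, in the units of the state.
- r.sense(): the state, without advancing time (a new reading comes with each control period).
- r.capture(name): name is "scene" or "top" or "wrist"; returns the picture (480x640x3 uint8, blue, green, red); there is no depth.
- r.camera_model(name): a dict with "mtx" (3x3 intrinsics, pixels), "R" (3x3) and "t" (3): a world point X has camera coordinates R X + t; the wrist camera has in their place "mount" (4x4, takes a point from camera to tool coordinates, whose origin is the TCP and whose axes are the flange's). Camera axes: x right, y down, z forward; pixel columns grow to the right and rows downward; lengths in m; the calibration is good to about 2 mm. A picture is of the moment at which its call begins: read the wrist's pose just before it. camera_model takes no time and is no camera call.
- r.finish_job(): hands the job in, once; it reports no verdict.
Trained networks look in the newest picture that a camera, given by its name, has taken for a name from the list of things; names that differ only in an ending like _2 or _b are one class to them, and where a whole thing is asked for, a point or a joint stands for the part that bears it (a point fixed in the world has none). Each returns a list of dicts, best first, with "score" (0 to 1); they miss things now and then, are a little off and sometimes report something else, mostly with a low value. They report only what shows in the picture. A call takes as long as a camera call. They do not tell look-alikes from the thing itself.
- r.recognise(camera, target): "rect" ([left, top, right, bottom] as shares, 0 to 1, of the picture: columns of its width, rows of its height, round what is visible of it).
- r.outline_of(camera, target): "pixels" (480x640 bool, what is visible of it) and "rect" ([left, top, right, bottom] as shares, 0 to 1, of the picture: columns of its width, rows of its height, round what is visible of it).
The state is a dict: "time_s": time; "joints": joint angles; "joint_velocities": joint speeds; "effort": joint torques, N m; "tcp_pos": TCP position; "ee_rot": TCP orientation; "wrist_force": force on the tool from outside, world axes, zero at the start; "moment": the same for the moment, N m; "gripper_width": opening from 0.0 (shut) to 1.0 (fully open).
Only numpy, scipy, OpenCV 4.12 (cv2) and the standard library are available. Lean on these libraries where they do the work, as an engineer would, in place of code of your own. Each camera call takes 0.05 s, during which the arm holds its last target.

## Working session

There is one attempt and no reset: what is moved stays moved. The work goes in short steps, Python scripts to look and compute and a shell command to move; the robot and the scene stay as the last step left them, time stands still between calls to the robot, and variables do not carry over. Pictures are saved under pics/ and viewed, and the job is handed in when it is done.

```bash
ls; mkdir -p pics; python3 - <<'E'
from station import r
import cv2,json
s=r.sense();print(s)
for n in("scene","top","wrist"):
    im=r.capture(n);cv2.imwrite(f"pics/{n}0.png",im);print(n,r.camera_model(n))
E
```

```text
pics
{'time_s': 0.0, 'joints': array([-5.96664800e+01,  2.20909848e+01,  3.79374395e-01, -2.92719915e-02,
       -6.84104752e+01, -1.48166885e+01]), 'joint_velocities': array([ 0.0175627 , -0.07147608, -0.05869186,  0.12942174, -0.13910104,
       -0.05228068]), 'effort': array([ 6.25689154e-04, -3.90670681e+01,  1.87411988e+01,  4.21986580e+00,
        1.10381073e-02, -2.11867173e-04]), 'tcp_pos': array([ 0.16707151, -0.60166789,  0.2384537 ]), 'ee_rot': array([[-9.63602286e-01, -2.67339092e-01, -6.66081892e-04],
       [-2.67339908e-01,  9.63600047e-01,  2.07896607e-03],
       [ 8.60476414e-05,  2.18136673e-03, -9.99997617e-01]]), 'wrist_force': array([-0.70742815, -0.63402289, -0.80242943]), 'moment': array([-0.00502721, -0.00389993, -0.05916757]), 'gripper_width': 0.9991194344840583}
scene {'mtx': array([[512.24699566,   0.        , 326.97017962],
       [  0.        , 512.24699566, 232.87971141],
       [  0.        ,   0.        ,   1.        ]]), 'R': array([[-9.00460836e-01, -4.34936799e-01,  5.13452768e-04],
       [-2.30124684e-01,  4.75430641e-01, -8.49122097e-01],
      
[... 305 characters left out ...]
775  , -0.01229807],
       [-0.98333497, -0.01476995, -0.18120205],
       [ 0.18097964,  0.01522486, -0.98336899]]), 't': array([2.03578067e-04, 5.10007176e-01, 1.02020304e+00])}
wrist {'mtx': array([[358.80720041,   0.        , 319.62355899],
       [  0.        , 358.80720041, 233.47048283],
       [  0.        ,   0.        ,   1.        ]]), 'mount': array([[ 1.84287502e-04, -9.59844669e-01, -2.80531955e-01,
         7.58917992e-02],
       [ 9.99999982e-01,  1.64040394e-04,  9.56547035e-05,
         1.32881351e-04],
       [-4.57950848e-05, -2.80531967e-01,  9.59844682e-01,
        -1.45492133e-01],
       [ 0.00000000e+00,  0.00000000e+00,  0.00000000e+00,
         1.00000000e+00]])}
```

View pics/top0.png

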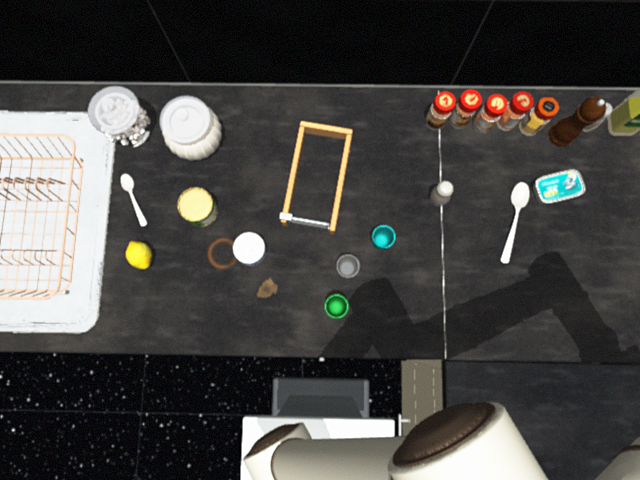

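View pics/scene0.png

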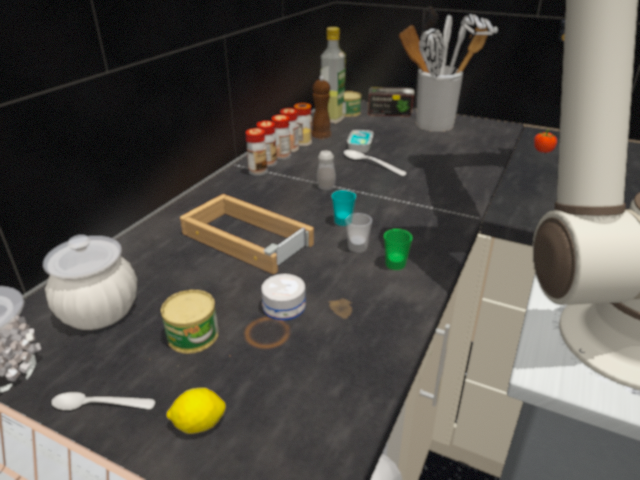

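View pics/wrist0.png

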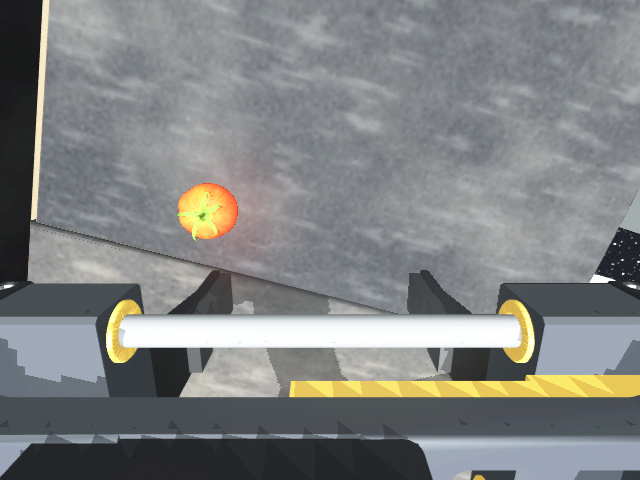

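```bash
cat > h.py <<'E'
import numpy as np,cv2
from station import r
def proj(cam,P):
    c=r.camera_model(cam);X=np.atleast_2d(P)@c["R"].T+c["t"];p=X@c["mtx"].T
    return p[:,:2]/p[:,2:]
def ray(cam,uv,z):
    c=r.camera_model(cam);d=c["R"].T@np.linalg.inv(c["mtx"])@np.array([uv[0],uv[1],1.]);o=-c["R"].T@c["t"]
    return o+d*(z-o[2])/d[2]
E
python3 - <<'E'
from h import *
im=cv2.imread("pics/top0.png");c=im[100:330,220:450];cv2.imwrite("pics/c0.png",cv2.resize(c,None,fx=2.6,fy=2.6,interpolation=cv2.INTER_CUBIC))
im=cv2.imread("pics/scene0.png");c=im[180:280,170:430];cv2.imwrite("pics/c1.png",cv2.resize(c,None,fx=3,fy=3,interpolation=cv2.INTER_CUBIC))
for uv,z in(((347,266),.031),((383,237),.031),((336,306),.031),((249,248),.02),((197,205),.03),((442,193),.045)):print(uv,ray("top",uv,z).round(3))
for uv in ((302,122),(353,130),(333,229),(283,218)):print(uv,ray("top",uv,.04).round(3))
for t in("tidy","flap","glass_centre","pot","shaker","pea_tin"):
  for cam in("top","scene"):
    if t=="tidy" : r.capture(cam)
    for o in r.outline_of(cam,t)[:4]:
        q=np.array(o["rect"])*[640,480,640,480]
        print(t,cam,round(o["score"],2),q.round(1),np.argwhere(o["pixels"]).mean(0)[::-1].round(1))
print(r.sense()["time_s"])
E
```

```text
(347, 266) [ 0.472 -0.056  0.031]
(383, 237) [ 0.538 -0.134  0.031]
(336, 306) [ 0.386 -0.033  0.031]
(249, 248) [0.511 0.16  0.02 ]
(197, 205) [0.604 0.278 0.03 ]
(442, 193) [ 0.635 -0.262  0.045]
(302, 122) [0.799 0.049 0.04 ]
(353, 130) [ 0.781 -0.067  0.04 ]
(333, 229) [ 0.552 -0.024  0.04 ]
(283, 218) [0.575 0.085 0.04 ]
tidy top 0.88 [276.6 125.2 350.9 234.7] [315.5 172.7]
tidy scene 0.86 [177.2 189.8 316.1 274.1] [246.6 231.5]
flap top 0.58 [287.4 218.4 328.6 233. ] [310.  222.8]
flap scene 0.62 [342.4 213.1 371.3 253.2] [357.2 231. ]
glass_centre top 0.85 [373.3 227.6 395.8 251.2] [382.2 237.1]
glass_centre top 0.76 [335.4 253.  358.6 277.1] [347.6 265.8]
glass_centre top 0.62 [325.8 293.7 347.1 315.6] [336.2 306.4]
glass_centre scene 0.83 [346.7 212.3 371.8 252.7] [357.3 230.9]
glass_centre scene 0.72 [332.5 191.1 355.4 226.8] [342. 205.]
glass_centre scene 0.65 [382.7 227.2 411.  270.3] [396.2 247.3]
pot top 0.93 [232.6 233.3 265.2 265.6] [249.4 249.2]
pot scene 0.76 [260.2 270.7 305.6 321.5] [282.8 296.4]
shaker top 0.61 [429.1 180.8 453.5 203.5] [441.3 193.7]
shaker scene 0.67 [314.6 151.8 334.  190.4] [325.1 170.7]
pea_tin top 0.78 [177.2 190.4 217.9 227.6] [197.5 206.9]
pea_tin scene 0.89 [161.6 289.9 218.1 352.7] [189.4 320.7]
0.85
```

View pics/c0.png

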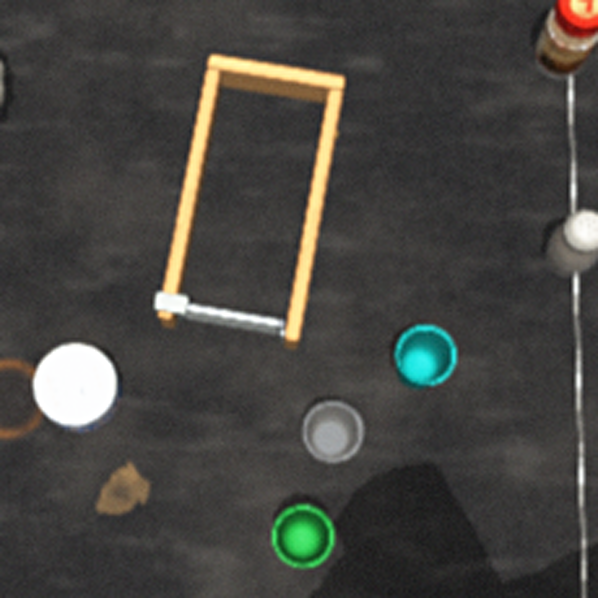

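View pics/c1.png

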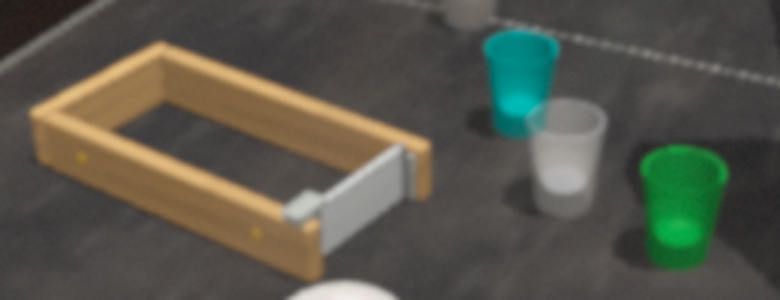

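```bash
cat >> h.py <<'E'
def T(p,L):
    L=np.atleast_2d(L).astype(float);c,s=np.cos(p[2]),np.sin(p[2])
    return np.c_[p[0]+c*L[:,0]-s*L[:,1],p[1]+s*L[:,0]+c*L[:,1],L[:,2]]
E
python3 - <<'E'
from h import *
from scipy.optimize import least_squares
c2=lambda a,b:(a/2.6+220-.3,b/2.6+100-.3)
c3=lambda a,b:(a/3+170-.3,b/3+180-.3)
L=np.array([[.227,.06,.04],[.227,-.06,.04],[.215,.048,.04],[.215,-.048,.04]])
uvt=np.array([c2(210,56),c2(345,76),c2(218,73),c2(331,88)])
uvs=np.array([c3(33,113),c3(162,43)]) # back-left, back-right top outer
def linpt(u,v): return ray("top",c2(u,v),.04)
side=[(160,318,.06),(285,338,-.048),(298,341,-.06)]
def f(p):
    e=(proj("top",T(p,L))-uvt).ravel()
    e2=(proj("scene",T(p,L[:2]))-uvs).ravel()
    out=list(e)+list(e2)
    c,s=np.cos(p[2]),np.sin(p[2])
    for u,v,y in side:
        q=linpt(u,v)[:2]-p[:2]; out.append((-s*q[0]+c*q[1]-y)*500)
    return np.array(out)
s=least_squares(f,[.56,.03,-.2],loss='soft_l1');p=s.x;print(p.round(4),np.degrees(p[2]).round(2),s.fun.round(1))
np.save("tidy.npy",p)
for cam in("top","scene"):
    im=cv2.imread(f"pics/{cam}0.png");im=cv2.resize(im,None,fx=3,fy=3)
    def dr(pts,col):
        q=(proj(cam,T(p,pts))+.5)*3-.5; cv2.polylines(im,[q.round().astype(int).reshape(-1,1,2)],False,col,1)
    for z in(.04,0):
        dr([[0,.06,z],[.227,.06,z],[.227,-.06,z],[0,-.06,z]],(0,0,255))
        dr([[0,.048,z],[.215,.048,z],[.215,-.048,z],[0,-.048,z]],(255,0,0))
    dr([[0,.043,.042],[0,-.047,.042],[0,-.047,.004],[0,.043,.004]],(0,255,0))
    im=im[330:930,700:1350] if cam=="top" else im[540:840,500:1280]
    cv2.imwrite(f"pics/ov_{cam}.png",im)
print(T(p,[[0,0,0]]))
for z in(.005,.062):
  pass
g=ray("top",(347.2,266),.031)
# rim centre top/scene
a=ray("top",c2(333,432),.045);print("glass",g,a)
R=np.array([[np.cos(p[2]),np.sin(p[2])],[-np.sin(p[2]),np.cos(p[2])]])
for n,uv,z in(("glass",(347.3,265.8),.045),("turq",(382.6,237),.045),("green",(336.3,306),.045),("pot",(249,247.7),.035),("shaker",(441.5,193.5),.05),("glassS",None,0)):
    if uv: q=ray("top",uv,z)
    else: q=ray("scene",(357.5,231.5),.033)
    print(n,q.round(4),(R@(q[:2]-p[:2])).round(4))
E
```

```text
[ 0.5664  0.0292 -0.1584] -9.08 [-0.1  0.3  0.2  1.1  1.1 -0.5 -0.5  0.6 -1.2 -0.1 -0.5 -0.1 -0.6  0.3
  0.7]
[[0.56644447 0.0292378  0.        ]]
glass [ 0.47242733 -0.05601335  0.031     ] [ 0.47071573 -0.0566073   0.045     ]
glass [ 0.4708 -0.0556  0.045 ] [-0.0811 -0.0989]
turq [ 0.5347 -0.1312  0.045 ] [-0.0061 -0.1634]
green [ 0.3851 -0.033   0.045 ] [-0.1693 -0.0901]
pot [0.5087 0.1577 0.035 ] [-0.0773  0.1178]
shaker [ 0.6322 -0.2592  0.05  ] [ 0.1104 -0.2745]
glassS [ 0.4704 -0.0606  0.033 ] [-0.0806 -0.1039]
```

View pics/ov_top.png

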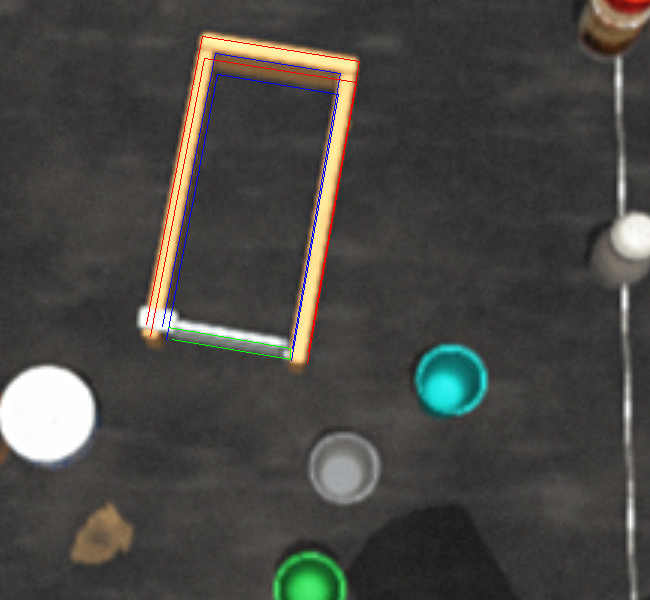

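View pics/ov_scene.png

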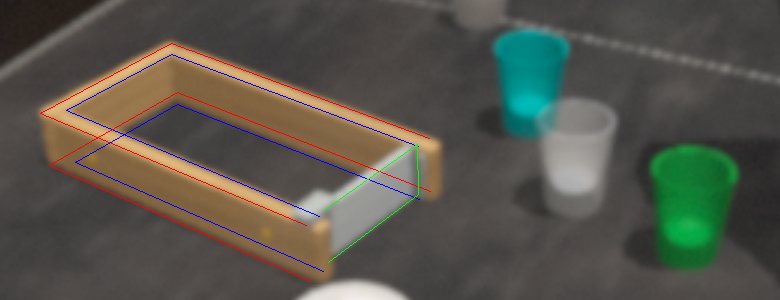

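The clear glass is at top-camera pixel (347,266). Its look-alikes are turquoise at (383,237) and green at (336,306). The close crop shows the grey, clear one is the glass I want. It sits 81 mm in front of the flap plane and 100 mm to the right, which fits the description.

```bash
cat >> h.py <<'E'
from scipy.spatial.transform import Rotation as Ro
P=np.load("tidy.npy")
def pose(B,jaw,tilt,taz,gap):
    """B tip centre in tidy frame (x,y,z mm), jaw azimuth B->A deg (tidy), tilt deg, tilt azimuth deg(tidy), gap mm -> tcp,R"""
    y0=np.degrees(P[2]);j=np.radians(jaw+y0);a=np.radians(taz+y0);t=np.radians(tilt)
    z=np.array([np.sin(t)*np.cos(a),np.sin(t)*np.sin(a),-np.cos(t)])
    y=-np.array([np.cos(j),np.sin(j),0]);y-=z*(y@z);y/=np.linalg.norm(y);x=np.cross(y,z)
    b=T(P,[[B[0]/1e3,B[1]/1e3,B[2]/1e3]])[0]
    tcp=b-.017*z-(gap/2+7.5)/1e3*y
    return tcp,np.c_[x,y,z]
def fingers(s=None):
    s=s or r.sense();g=s["gripper_width"]*87
    R=s["ee_rot"];o=s["tcp_pos"]+.017*R[:,2]
    c,sn=np.cos(P[2]),np.sin(P[2]);out=[]
    for k in(1,-1):
        q=o+k*(g/2+7.5)/1e3*R[:,1];d=q[:2]-P[:2]
        out.append((np.array([c*d[0]+sn*d[1],-sn*d[0]+c*d[1],q[2]])*1e3).round(1))
    return out,g
def rows(*targets):
    s=r.sense();(b,a),g=fingers(s);print("t",round(s["time_s"],2),"B",b,"A",a,"gap",round(g,1),"F",s["wrist_force"].round(1),"j",s["joints"].round(0))
    p0,R0=s["tcp_pos"],s["ee_rot"]
    for t in targets:
        q,R=pose(*t);sh=R0.T@(q-p0)/.3;rv=Ro.from_matrix(R0.T@R).as_rotvec(degrees=True)
        print([round(float(v),4) for v in [t[4]/87,*sh,*(rv/180)]],"len mm %.0f ang %.0f"%(np.linalg.norm(sh)*300,np.linalg.norm(rv)))
def toT(q):
    d=np.asarray(q)[:2]-P[:2];c,sn=np.cos(P[2]),np.sin(P[2]);return (np.array([c*d[0]+sn*d[1],-sn*d[0]+c*d[1]])*1e3).round(1)
E
python3 - <<'E'
from h import *
rows(([-90,-151,130],79,9,79,87),([-90,-151,9],79,9,79,87))
print(pose([-90,-151,130],79,9,79,87))
E
```

```text
t 0.85 B [-315.8 -640.2  222.6] A [-273.4 -732.8  222.6] gap 86.8 F [0.1 0.4 0.1] j [-60.  22.   0.  -0. -68. -15.]
[1.0, -1.4556, 1.4685, 0.2827, 0.0202, -0.063, -0.8002] len mm 626 ang 145
[1.0, -1.4556, 1.4686, 0.686, 0.0202, -0.063, -0.8002] len mm 654 ang 145
(array([ 0.4701303 , -0.06086136,  0.15476886]), array([[ 9.39239166e-01, -3.39037296e-01,  5.36982324e-02],
       [-3.43263439e-01, -9.27675574e-01,  1.46929377e-01],
       [-6.93889390e-18, -1.56434465e-01, -9.87688341e-01]]))
```

```bash
R='[1,-0.4,0.4,0,0.005,-0.015,-0.2]'; python3 -m creep '[[1,-0.4,0.4,0,0.005,-0.015,-0.2],[1,-0.4,0.4,0,0.005,-0.015,-0.2],[1,-0.4,0.4,0,0.005,-0.015,-0.2],[1,-0.4,0.4,0,0.005,-0.015,-0.2],[1,-0.4,0.4,0,0.005,-0.015,-0.2]]'
python3 - <<'E'
from h import *
rows(([-90,-151,130],79,9,79,87))
E
```

```text
time_s: 1.27
tcp_pos: [0.2525, -0.4498, 0.24]
ee_rot: [[-0.617, -0.786, 0.048], [-0.786, 0.618, 0.014], [-0.041, -0.029, -0.999]]
wrist_force: [-0.2, -0.2, -0.4]
gripper_width: 0.997
t 1.27 B [-278.1 -497.4  221.6] A [-189.3 -546.9  224.5] gap 86.8 F [-0.2 -0.2 -0.4] j [-44.  11. -14.  -3. -64.   7.]
[1.0, -1.4549, 0.2392, 0.3372, 0.0156, -0.0469, -0.5984] len mm 454 ang 108
```

```bash
python3 -m creep '[[1,-0.6,0.1,0.05,0.005,-0.015,-0.2],[1,-0.6,0.1,0.05,0.005,-0.015,-0.2],[1,-0.6,0.1,0.05,0.005,-0.015,-0.2],[1,-0.6,0.1,0.05,0.005,-0.015,-0.2],[1,-0.6,0.1,0.05,0.005,-0.015,-0.2]]' | head -3
python3 - <<'E'
from h import *
rows(([-90,-151,130],79,9,79,87))
E
```

```text
time_s: 1.68
tcp_pos: [0.3414, -0.2866, 0.2318]
ee_rot: [[-0.042, -0.996, 0.079], [-0.998, 0.046, 0.052], [-0.055, -0.077, -0.996]]
t 1.68 B [-221.8 -352.   210.9] A [-120.6 -340.6  218.8] gap 87.2 F [ 0.1 -0.8 -0.6] j [-22.   4. -23.  -5. -60.  22.]
[1.0, -0.7545, -0.3726, 0.3287, 0.0109, -0.0318, -0.4009] len mm 271 ang 72
```

```bash
python3 -m creep '[[1,-0.5,-0.25,0.15,0.0055,-0.016,-0.2],[1,-0.5,-0.25,0.15,0.0055,-0.016,-0.2],[1,-0.5,-0.25,0.15,0.0055,-0.016,-0.2],[1,-0.5,-0.25,0.15,0.0055,-0.016,-0.2],[1,-0.5,-0.25,0.15,0.0055,-0.016,-0.2]]' | head -3
python3 - <<'E'
from h import *
rows(([-90,-151,130],79,9,79,87))
E
```

```text
time_s: 2.1
tcp_pos: [0.4276, -0.1342, 0.2005]
ee_rot: [[0.552, -0.83, 0.082], [-0.833, -0.544, 0.104], [-0.042, -0.126, -0.991]]
t 2.1 B [-147.6 -215.4  177.3] A [ -72.9 -147.4  190.1] gap 86.8 F [ 0.1  0.3 -0.4] j [ -1.   6. -25.  -7. -55.  38.]
[1.0, -0.119, -0.2315, 0.1884, 0.0052, -0.0158, -0.2019] len mm 96 ang 36
```

```bash
python3 -m creep '[[1,-0.119,-0.231,0.188,0.005,-0.016,-0.2],[1,-0.119,-0.231,0.188,0.005,-0.016,-0.2],[1,-0.119,-0.231,0.188,0.005,-0.016,-0.2],[1,-0.119,-0.231,0.188,0.005,-0.016,-0.2],[1,-0.119,-0.231,0.188,0.005,-0.016,-0.2]]' | head -3
python3 - <<'E'
from h import *
rows(([-90,-151,9],79,9,79,87))
for n in("top","scene","wrist"): cv2.imwrite(f"pics/{n}1.png",r.capture(n))
E
```

```text
time_s: 2.52
tcp_pos: [0.4701, -0.0598, 0.1541]
ee_rot: [[0.934, -0.352, 0.052], [-0.356, -0.923, 0.146], [-0.004, -0.155, -0.988]]
t 2.52 B [ -90.9 -149.7  129.4] A [-70.3 -51.3 145.3] gap 86.8 F [-0.4 -0.2 -0.6] j [  7.  12. -24. -10. -50.  69.]
[1.0, 0.0028, 0.0657, 0.3958, 0.0004, 0.0005, -0.0045] len mm 120 ang 1
```

View pics/wrist1.png

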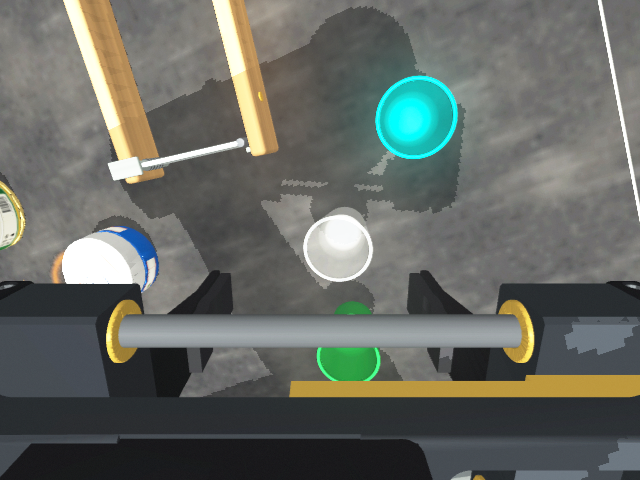

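View pics/scene1.png

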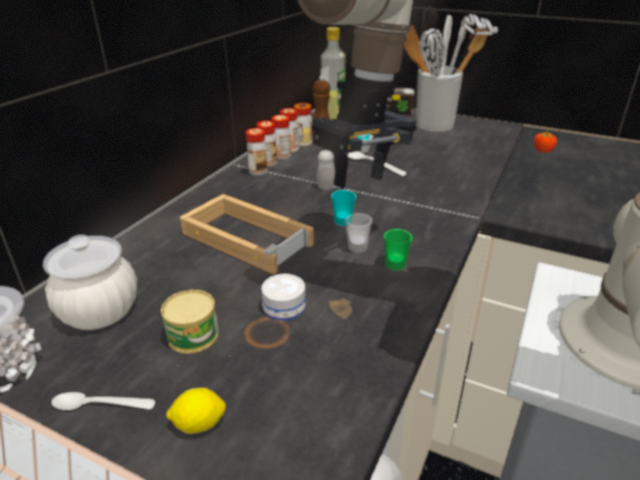

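```bash
cat >> h.py <<'E'
def wray(uv,z,s=None):
    s=s or r.sense();c=r.camera_model("wrist");M=np.eye(4);M[:3,:3]=s["ee_rot"];M[:3,3]=s["tcp_pos"];M=M@c["mount"]
    d=M[:3,:3]@np.linalg.inv(c["mtx"])@np.array([uv[0],uv[1],1.]);o=M[:3,3];return o+d*(z-o[2])/d[2]
def wproj(X,s=None):
    s=s or r.sense();c=r.camera_model("wrist");M=np.eye(4);M[:3,:3]=s["ee_rot"];M[:3,3]=s["tcp_pos"];M=np.linalg.inv(M@c["mount"])
    X=np.atleast_2d(X)@M[:3,:3].T+M[:3,3];p=X@c["mtx"].T;return p[:,:2]/p[:,2:]
E
python3 - <<'E'
from h import *
for n,uv,z in(("glass",(338,248),.062),("turq",(417,117),.062),("green",(348,355),.062),("rwall front in",(249,156),.04),("rwall out",(277,150),.04),("bracket",(125,168),.048),("flap tip",(242,144),.042)):
    print(n,toT(wray(uv,z)))
s=r.sense()
for k in(1,-1):
  for zz in(.017,0,-.03): print(k,zz,wproj(s["tcp_pos"]+s["ee_rot"]@np.array([0,k*.0435,zz])).round())
E
```

```text
glass [ -82.7 -101.3]
turq [  -8.2 -166. ]
green [-168.1  -91.5]
rwall front in [ -8.7 -46.8]
rwall out [ -8.9 -68.7]
bracket [ 2.8 49.5]
flap tip [  0.6 -44.6]
1 0.017 [[409. 292.]]
1 0 [[418. 309.]]
1 -0.03 [[439. 348.]]
-1 0.017 [[233. 292.]]
-1 0 [[224. 308.]]
-1 -0.03 [[204. 347.]]
```

```bash
python3 -m creep '[[1,0,0.016,0.1,0,0,0],[1,0.002,0.033,0.2,0,0,-0.004],[1,0.003,0.05,0.3,0,0,-0.004],[1,0.003,0.066,0.395,0,0,-0.004],[1,0.003,0.066,0.395,0,0,-0.004]]' | head -5
python3 - <<'E'
from h import *
rows(([-90,-139,9],79,9,79,87))
for n in("scene","wrist"): cv2.imwrite(f"pics/{n}2.png",r.capture(n))
im=cv2.imread("pics/scene2.png");cv2.imwrite("pics/s2.png",cv2.resize(im[130:290,240:460],None,fx=3.5,fy=3.5))
E
```

```text
time_s: 3.08
tcp_pos: [0.4665, -0.0626, 0.0304]
ee_rot: [[0.933, -0.357, 0.044], [-0.36, -0.922, 0.146], [-0.011, -0.152, -0.988]]
wrist_force: [-0.2, -0.7, -0.8]
gripper_width: 0.998
t 3.08 B [ -94.5 -153.1    5.8] A [-73.3 -54.6  21.3] gap 86.9 F [-0.2 -0.7 -0.8] j [  6.  23. -31. -15. -34.  74.]
[1.0, 0.0009, -0.0499, -0.0038, 0.0015, 0.0027, -0.0062] len mm 15 ang 1
```

View pics/s2.png

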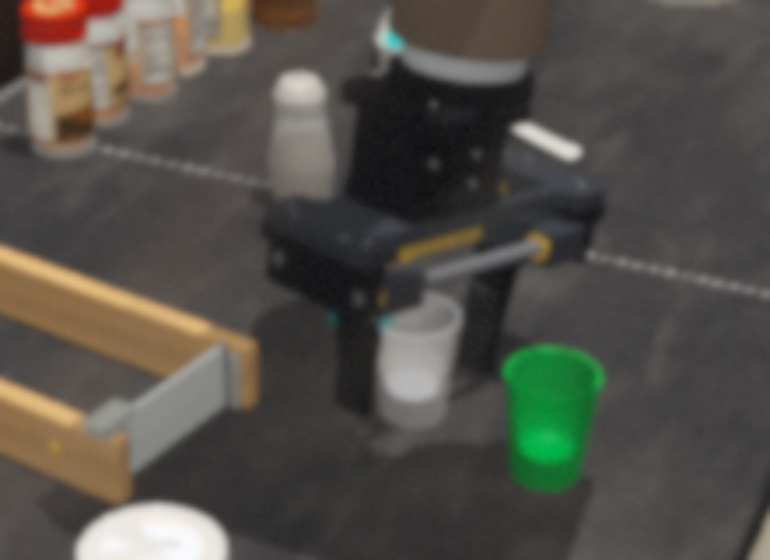

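View pics/wrist2.png

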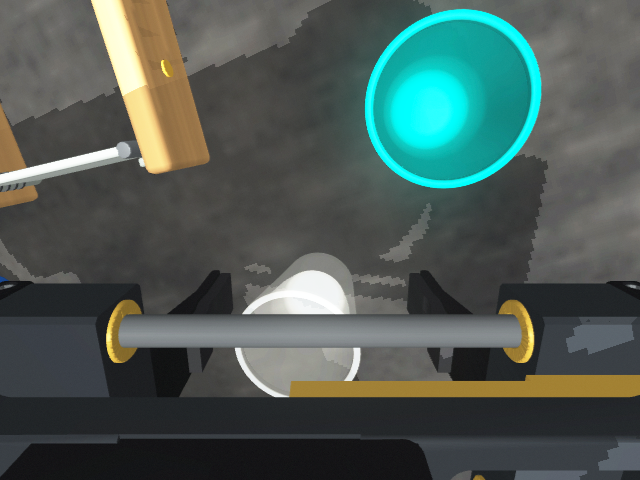

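```bash
python3 - <<'E'
from h import *
rows(([-82,-145,9],90,9,90,80),([-82,-138,9],90,9,90,80))
E
```

```text
t 3.18 B [ -90.4 -152.5   10.1] A [-69.7 -53.9  25.9] gap 87.0 F [ 0.7  0.7 -0.8] j [  6.  23. -30. -14. -34.  74.]
[0.9195, -0.0082, -0.0144, 0.0076, 0.0005, -0.0095, -0.0651] len mm 5 ang 12
[0.9195, -0.013, -0.0369, 0.0112, 0.0005, -0.0095, -0.0651] len mm 12 ang 12
```

```bash
python3 -m creep '[[0.92,-0.004,-0.007,0.004,0,-0.005,-0.032],[0.92,-0.008,-0.014,0.008,0,-0.009,-0.065],[0.92,-0.011,-0.025,0.01,0,-0.0095,-0.065],[0.92,-0.013,-0.037,0.011,0,-0.0095,-0.065],[0.92,-0.013,-0.037,0.011,0,-0.0095,-0.065]]' | head -1
python3 - <<'E'
from h import *
cv2.imwrite("pics/wrist3.png",r.capture("wrist"))
rows(*[([-82,y,9],90,9,90,80) for y in (-130,-126,-122,-118)])
E
```

```text
time_s: 3.6
t 3.65 B [ -81.5 -137.5   10.3] A [-81.3 -43.8  25.1] gap 79.9 F [ 0.2 -1.1  0.2] j [  8.  23. -29. -15. -36.  85.]
[0.9195, -0.0019, -0.0242, 0.008, 0.0003, -0.0007, -0.0004] len mm 8 ang 0
[0.9195, -0.0019, -0.0374, 0.0101, 0.0003, -0.0007, -0.0004] len mm 12 ang 0
[0.9195, -0.0019, -0.0506, 0.0121, 0.0003, -0.0007, -0.0004] len mm 16 ang 0
[0.9195, -0.002, -0.0637, 0.0142, 0.0003, -0.0007, -0.0004] len mm 20 ang 0
```

View pics/wrist3.png

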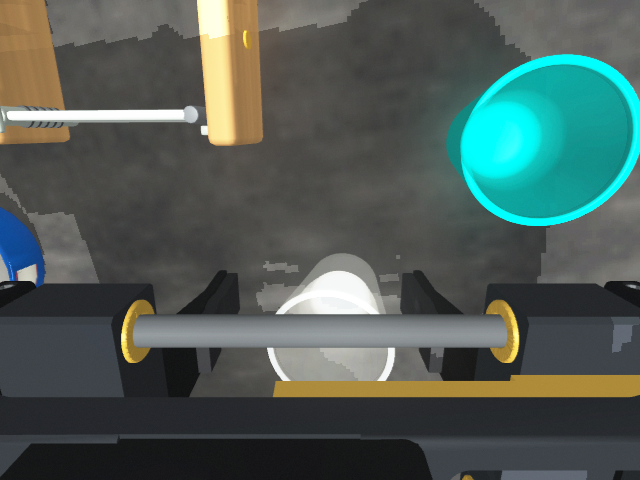

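```bash
python3 -m creep '[[0.92,-0.002,-0.013,0.006,0,0,0],[0.92,-0.002,-0.026,0.008,0,0,0],[0.92,-0.002,-0.039,0.01,0,0,0],[0.92,-0.002,-0.052,0.012,0,0,0],[0.92,-0.002,-0.065,0.014,0,0,0]]' | grep -v rot
python3 - <<'E'
from h import *
cv2.imwrite("pics/wrist4.png",r.capture("wrist"))
rows(*[([-82,y,9],90,9,90,80) for y in (-114,-98)])
E
```

```text
time_s: 4.07
tcp_pos: [0.4739, -0.03, 0.0333]
wrist_force: [-0.5, -1.3, 0.4]
gripper_width: 0.92
t 4.12 B [ -82.  -117.     9.1] A [-81.9 -22.7  24. ] gap 80.5 F [0.1 1.1 0.6] j [ 10.  23. -29. -15. -35.  83.]
[0.9195, -0.0002, -0.0091, 0.0018, 0.0003, -0.0007, -0.0003] len mm 3 ang 0
[0.9195, -0.0002, -0.0618, 0.0101, 0.0003, -0.0007, -0.0003] len mm 19 ang 0
```

View pics/wrist4.png

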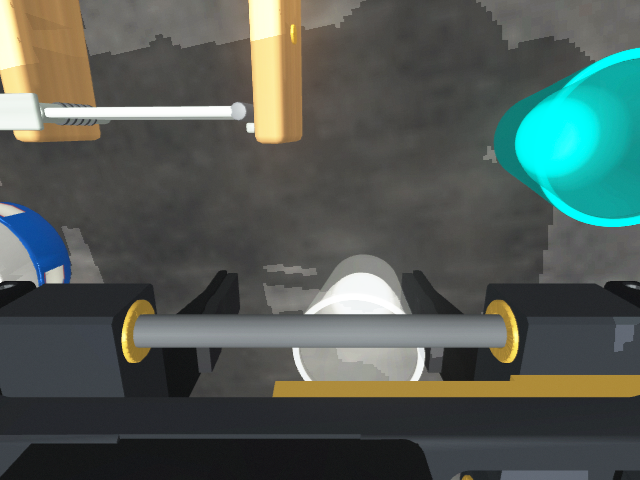

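```bash
python3 -m creep '[[0.92,0,-0.016,0.003,0,0,0],[0.92,0,-0.032,0.005,0,0,0],[0.92,0,-0.048,0.008,0,0,0],[0.92,0,-0.064,0.01,0,0,0],[0.92,0,-0.08,0.013,0,0,0]]' | grep -v rot
python3 - <<'E'
from h import *
cv2.imwrite("pics/wrist5.png",r.capture("wrist"))
rows(*[([-82,y,9],90,9,90,80) for y in (-86,-66)])
E
```

```text
time_s: 4.53
tcp_pos: [0.478, -0.0049, 0.0332]
wrist_force: [-0.5, -0.2, 0.2]
gripper_width: 0.922
t 4.58 B [-81.7 -91.4   9. ] A [-81.7   2.6  23.9] gap 80.1 F [ 0.9  1.3 -0.9] j [ 13.  23. -29. -15. -35.  80.]
[0.9195, -0.0007, -0.0175, 0.0028, 0.0002, -0.0008, -0.0001] len mm 5 ang 0
[0.9195, -0.0008, -0.0833, 0.0132, 0.0002, -0.0008, -0.0001] len mm 25 ang 0
```

View pics/wrist5.png

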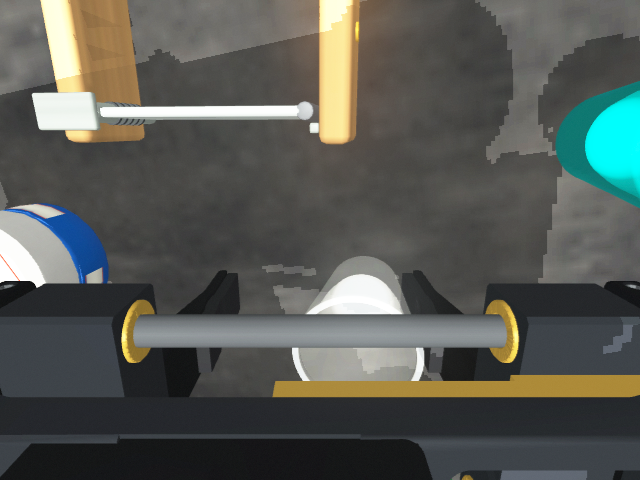

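```bash
python3 -m creep '[[0.92,-0.001,-0.018,0.003,0,0,0],[0.92,-0.001,-0.036,0.005,0,0,0],[0.92,-0.001,-0.054,0.008,0,0,0],[0.92,-0.001,-0.072,0.011,0,0,0],[0.92,-0.001,-0.088,0.014,0,0,0]]' | grep -v rot
python3 - <<'E'
from h import *
cv2.imwrite("pics/wrist6.png",r.capture("wrist"))
rows(*[([-82,y,9],90,9,90,80) for y in (-52,-46)])
E
```

```text
time_s: 5.0
tcp_pos: [0.4823, 0.0228, 0.0332]
wrist_force: [-0.8, -1.2, 0.4]
gripper_width: 0.918
t 5.05 B [-81.8 -63.4   9. ] A [-81.9  30.6  23.9] gap 80.2 F [-0.6 -0.6 -0.7] j [ 16.  23. -29. -14. -34.  76.]
[0.9195, -0.0003, -0.0372, 0.0059, 0.0001, -0.0008, 0.0002] len mm 11 ang 0
[0.9195, -0.0003, -0.057, 0.0091, 0.0001, -0.0008, 0.0002] len mm 17 ang 0
```

View pics/wrist6.png

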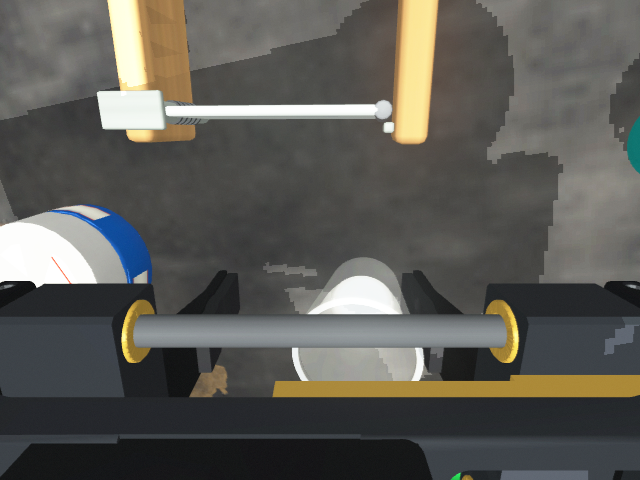

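```bash
python3 -m creep '[[0.92,0,-0.016,0.003,0,0,0],[0.92,0,-0.032,0.005,0,0,0],[0.92,0,-0.046,0.008,0,0,0],[0.92,0,-0.056,0.009,0,0,0],[0.92,0,-0.057,0.009,0,0,0]]' | grep -v rot
python3 - <<'E'
from h import *
cv2.imwrite("pics/wrist7.png",r.capture("wrist"))
cv2.imwrite("pics/top7.png",r.capture("top"))
im=r.capture("scene");cv2.imwrite("pics/scene7.png",im)
cv2.imwrite("pics/s7.png",cv2.resize(im[130:320,240:460],None,fx=3.1,fy=3.1))
rows(*[([-82,y,9],90,9,90,80) for y in (-46,)])
E
```

```text
time_s: 5.47
tcp_pos: [0.4854, 0.041, 0.0333]
wrist_force: [-0.3, -0.8, -0.9]
gripper_width: 0.918
t 5.62 B [-81.8 -45.9   9. ] A [-81.9  48.   23.9] gap 80.0 F [ 0.3 -0.7  0.1] j [ 18.  24. -29. -14. -34.  74.]
[0.9195, -0.0004, 0.0005, -0.0001, 0.0, -0.0009, 0.0002] len mm 0 ang 0
```

View pics/s7.png

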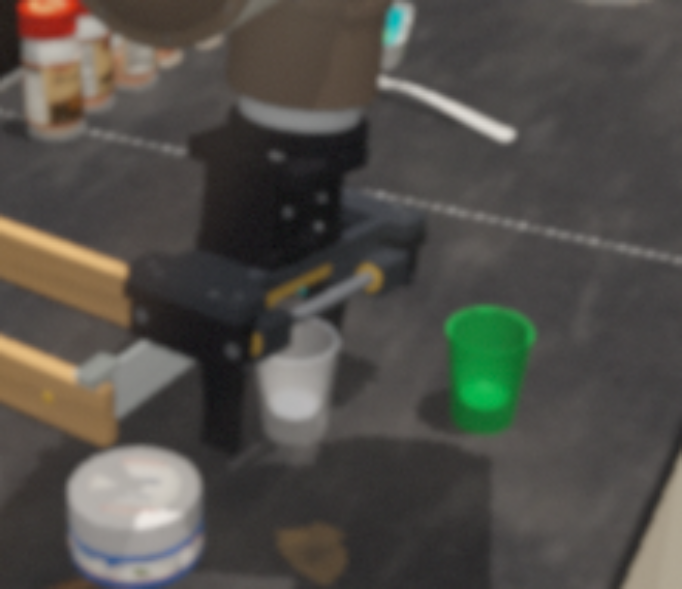

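View pics/wrist7.png

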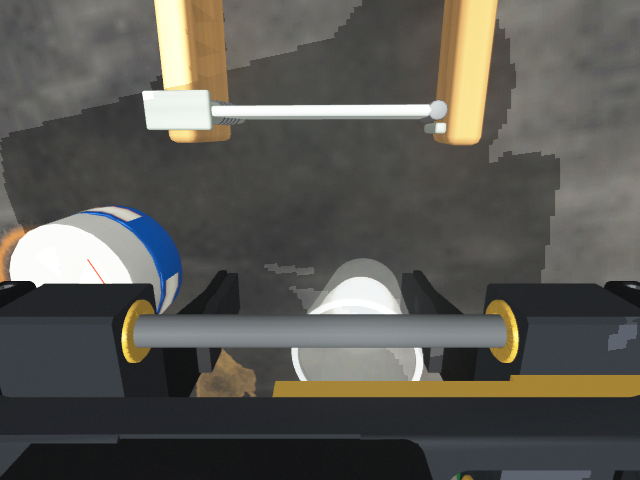

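```bash
cat >> h.py <<'E'
from scipy.optimize import least_squares
def rimfit(left,right,top,s=None):
    s=s or r.sense();th=np.linspace(0,2*np.pi,180)
    def f(q):
        c=T(P,[[q[0]/1e3,q[1]/1e3,.062]])[0];X=np.c_[c[0]+.0245*np.cos(th),c[1]+.0245*np.sin(th),np.full(180,.062)]
        u=wproj(X,s);return [u[:,0].min()-left,u[:,0].max()-right,u[:,1].min()-top]
    (b,a),g=fingers(s);x=least_squares(f,(a+b)[:2]/2);return x.x.round(1),np.round(x.fun,1)
E
python3 - <<'E'
from h import *
print(rimfit(292.5,423.5,298))
im=cv2.imread("pics/wrist7.png");cv2.imwrite("pics/w7c.png",cv2.resize(im[240:400,200:450],None,fx=3,fy=3))
E
```

```text
(array([-85.8, -19.2]), array([-1.3,  1.2,  0.1]))
```

View pics/w7c.png

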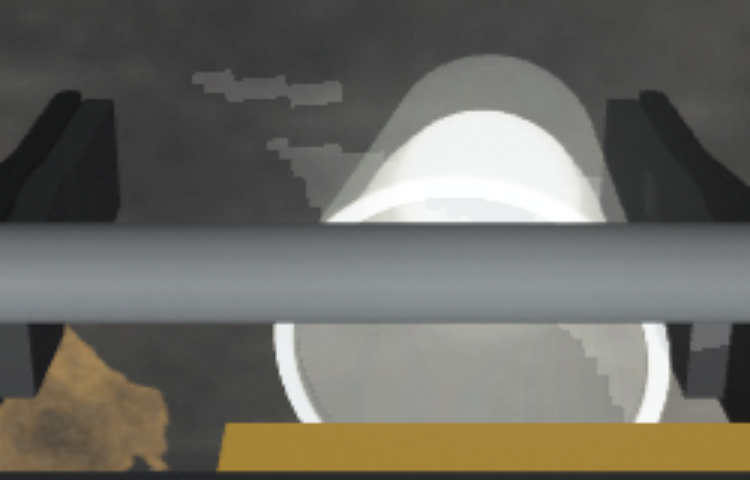

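```bash
cat > sim.py <<'E'
from h import *
def box(c,jaw):
    j=np.radians(jaw);a=np.array([np.cos(j),np.sin(j)]);b=np.array([-a[1],a[0]])
    return [np.array(c)+7.5*i*a+9.5*k*b for i in(1,-1) for k in(1,-1)]
def theta(A,jaw):
    # max angle at which flap face (2mm half thick, r<=90) is forced by box vertices
    th=0
    for v in box(A,jaw):
        if v[0]<-2: continue
        d=v-np.array([0,43]);rr=np.hypot(*d)
        if rr<92:
            th=max(th,np.arctan2(d[0],-d[1])+np.arcsin(min(1,2/rr)))
    return th
def AB(B,A):
    d=np.array(A)-B;L=np.hypot(*d);return np.degrees(np.arctan2(d[1],d[0])),L
if __name__=="__main__":
    for B,A in [((-115,-14),(-26,18)),((-104,-14),(-14,18)),((-95,-13),(-5,18)),((-85,-13),(5,17)),((-75,-13),(15,16)),((-65,-13),(25,18)),((-55,-13),(36,21)),((-45,-13),(46,23)),((-30,-13),(58,24)),((-15,-14),(60,24)),((0,-15),(60,24)),((20,-16),(60,24)),((40,-16),(60,24)),((60,-16),(60,24)),((80,-17),(60,24)),((95,-17),(60,24))]:
        jaw,L=AB(B,A);t=theta(A,jaw);vs=box(B,jaw);f=max(vs,key=lambda v:v[0])
        tip=[90*np.sin(t),43-90*np.cos(t)]
        print(B,A,"jaw %.0f gap %.0f theta %.2f tip (%.0f,%.0f) Bfront %s"%(jaw,L-15,t,*tip,f.round(0)), "Amaxy %.0f miny %.0f"%(max(v[1] for v in box(A,jaw)),min(v[1] for v in box(A,jaw))),"Bmax/min y %.0f %.0f"%(max(v[1] for v in vs),min(v[1] for v in vs)))
E
python3 sim.py
```

```text
(-115, -14) (-26, 18) jaw 20 gap 80 theta 0.00 tip (0,-47) Bfront [-105.  -20.] Amaxy 29 miny 7 Bmax/min y -3 -25
(-104, -14) (-14, 18) jaw 20 gap 81 theta 0.00 tip (0,-47) Bfront [-94. -20.] Amaxy 29 miny 7 Bmax/min y -3 -25
(-95, -13) (-5, 18) jaw 19 gap 80 theta 0.23 tip (20,-45) Bfront [-85. -20.] Amaxy 29 miny 7 Bmax/min y -2 -24
(-85, -13) (5, 17) jaw 18 gap 80 theta 0.67 tip (56,-27) Bfront [-75. -20.] Amaxy 28 miny 6 Bmax/min y -2 -24
(-75, -13) (15, 16) jaw 18 gap 80 theta 0.97 tip (74,-8) Bfront [-65. -20.] Amaxy 27 miny 5 Bmax/min y -2 -24
(-65, -13) (25, 18) jaw 19 gap 80 theta 1.20 tip (84,10) Bfront [-55. -20.] Amaxy 29 miny 7 Bmax/min y -2 -24
(-55, -13) (36, 21) jaw 20 gap 82 theta 1.36 tip (88,24) Bfront [-45. -19.] Amaxy 33 miny 9 Bmax/min y -1 -25
(-45, -13) (46, 23) jaw 22 gap 83 theta 1.44 tip (89,31) Bfront [-35. -19.] Amaxy 35 miny 11 Bmax/min y -1 -25
(-30, -13) (58, 24) jaw 23 gap 80 theta 1.48 tip (90,35) Bfront [-19. -19.] Amaxy 36 miny 12 Bmax/min y -1 -25
(-15, -14) (60, 24) jaw 27 gap 69 theta 1.49 tip (90,36) Bfront [ -4. -19.] Amaxy 36 miny 12 Bmax/min y -2 -26
(0, -15) (60, 24) jaw 33 gap 57 theta 1.49 tip (90,36) Bfront [ 11. -19.] Amaxy 36 miny 12 Bmax/min y -3 -27
(20, -16) (60, 24) jaw 45 gap 42 theta 1.49 tip (90,35) Bfront [ 32. -17.] Amaxy 36 miny 12 Bmax/min y -4 -28
(40, -16) (60, 24) jaw 63 gap 30 theta 1.46 tip (89,33) Bfront [ 52. -14.] Amaxy 35 miny 13 Bmax/min y -5 -27
(60, -16) (60, 24) jaw 90 gap 25 theta 1.44 tip (89,31) Bfront [70. -8.] Amaxy 32 miny 16 Bmax/min y -8 -24
(80, -17) (60, 24) jaw 116 gap 31 theta 1.48 tip (90,35) Bfront [ 92. -20.] Amaxy 35 miny 13 Bmax/min y -6 -28
(95, -17) (60, 24) jaw 130 gap 39 theta 1.49 tip (90,36) Bfront [107. -17.] Amaxy 36 miny 12 Bmax/min y -5 -29
```

```bash
python3 - <<'E'
from h import *
rows(([-84,-56,11],90,9,90,80),([-92,-58,11],84,9,80,80),([-100,-57,11],77.5,9,70,80),([-107,-54,11],71,9,60,80),([-112,-51,11],64.5,9,52,80))
E
```

```text
t 5.62 B [-81.8 -45.9   9. ] A [-81.9  48.   23.9] gap 80.0 F [ 0.3 -0.7  0.1] j [ 18.  24. -29. -14. -34.  74.]
[0.9195, -0.0071, 0.0323, -0.0119, 0.0, -0.0009, 0.0002] len mm 11 ang 0
[0.9195, -0.0192, 0.0396, -0.013, -0.0003, 0.0078, 0.0326] len mm 14 ang 6
[0.9195, -0.0301, 0.0386, -0.0127, -0.0012, 0.0164, 0.0678] len mm 15 ang 13
[0.9195, -0.0379, 0.0327, -0.0115, -0.0026, 0.0249, 0.103] len mm 15 ang 19
[0.9195, -0.0392, 0.0287, -0.0108, -0.0038, 0.0316, 0.1385] len mm 15 ang 26
```

```bash
python3 -m creep '[[0.92,-0.007,0.032,-0.012,0,0,0],[0.92,-0.019,0.04,-0.013,0,0.008,0.033],[0.92,-0.03,0.039,-0.013,-0.001,0.016,0.068],[0.92,-0.038,0.033,-0.0115,-0.003,0.025,0.103],[0.92,-0.039,0.029,-0.011,-0.004,0.032,0.138]]' | grep -v rot
python3 - <<'E'
from h import *
rows(([-117,-46,11],58,9,44,80),([-120,-40,11],51.5,9,36,80),([-122,-34,11],45,9,28,80),([-123,-27,11],38.5,9,18,80),([-123,-22,11],32,9,10,80))
E
```

```text
time_s: 6.03
tcp_pos: [0.4715, 0.0325, 0.0353]
wrist_force: [-0.4, 0.3, -0.1]
gripper_width: 0.922
t 6.03 B [-112.8  -52.2   11.2] A [-72.3  32.7  25.7] gap 80.2 F [-0.4  0.3 -0.1] j [ 21.  21. -37.  -8. -24.  41.]
[0.9195, -0.0057, -0.0114, 0.0024, -0.0015, 0.006, 0.0338] len mm 4 ang 6
[0.9195, -0.0071, -0.0227, 0.0043, -0.0033, 0.0127, 0.0692] len mm 7 ang 13
[0.9195, -0.0059, -0.0336, 0.0062, -0.0053, 0.0194, 0.1047] len mm 10 ang 19
[0.9195, -0.0039, -0.0474, 0.0089, -0.0084, 0.0274, 0.14] len mm 15 ang 26
[0.9195, 0.0036, -0.0548, 0.0106, -0.0108, 0.0338, 0.1755] len mm 17 ang 32
```

```bash
python3 -m creep '[[0.92,-0.006,-0.011,0.002,-0.001,0.006,0.034],[0.92,-0.007,-0.023,0.004,-0.003,0.013,0.069],[0.92,-0.006,-0.034,0.006,-0.005,0.019,0.105],[0.92,-0.004,-0.047,0.009,-0.008,0.027,0.14],[0.92,0.004,-0.055,0.011,-0.011,0.034,0.175]]' | grep -v rot
python3 - <<'E'
from h import *
cv2.imwrite("pics/wrist8.png",r.capture("wrist"))
rows(([-123,-17,11],26,9,4,80),([-122,-13,11],20,9,0,80))
E
```

```text
time_s: 6.45
tcp_pos: [0.481, 0.0445, 0.0349]
wrist_force: [1.2, -0.3, -0.6]
gripper_width: 0.918
t 6.5 B [-122.5  -24.3   11.1] A [-45.5  29.1  24.8] gap 79.7 F [0.9 0.5 0.5] j [ 26.  21. -44.  12. -17. -12.]
[0.9195, 0.0002, -0.0116, 0.0019, -0.0026, 0.0069, 0.0453] len mm 4 ang 8
[0.9195, 0.0068, -0.019, 0.0031, -0.0037, 0.0102, 0.0784] len mm 6 ang 14
```

View pics/wrist8.png

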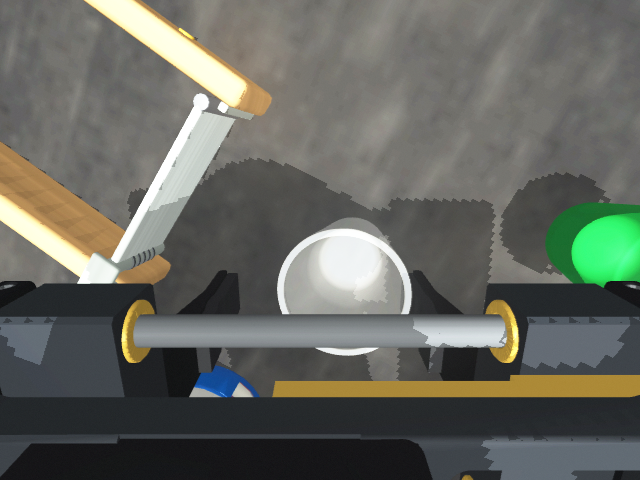

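```bash
python3 - <<'E'
from h import *
print(rimfit(277,411.5,228.5))
for n,uv,z in(("rwall front corner",(247,117),.04),("flap tip",(201,102),.042)): print(n,toT(wray(uv,z)))
E
python3 -m creep '[[0.92,0,-0.006,0.001,-0.001,0.003,0.022],[0.92,0,-0.012,0.002,-0.003,0.007,0.045],[0.92,0.004,-0.015,0.003,-0.003,0.009,0.062],[0.92,0.007,-0.019,0.003,-0.004,0.01,0.078],[0.92,0.007,-0.019,0.003,-0.004,0.01,0.078]]' | grep -v rot
python3 - <<'E'
from h import *
cv2.imwrite("pics/wrist9.png",r.capture("wrist"))
rows(([-117,-14,11],20,9,0,80))
E
```

```text
(array([-85.7, -19.1]), array([-0.8,  0.7,  0.1]))
rwall front corner [-16.  -48.3]
flap tip [  1.9 -42.8]
time_s: 6.92
tcp_pos: [0.4875, 0.0447, 0.035]
wrist_force: [0.2, 0.9, -0.4]
gripper_width: 0.916
t 6.97 B [-121.9  -13.8   11.2] A [-33.7  19.5  25.1] gap 80.3 F [-0.1 -0.5  0.7] j [ 27.  21. -45.  18. -17. -32.]
[0.9195, 0.0068, -0.0142, 0.0032, 0.0002, 0.0002, 0.0011] len mm 5 ang 0
```

View pics/wrist9.png

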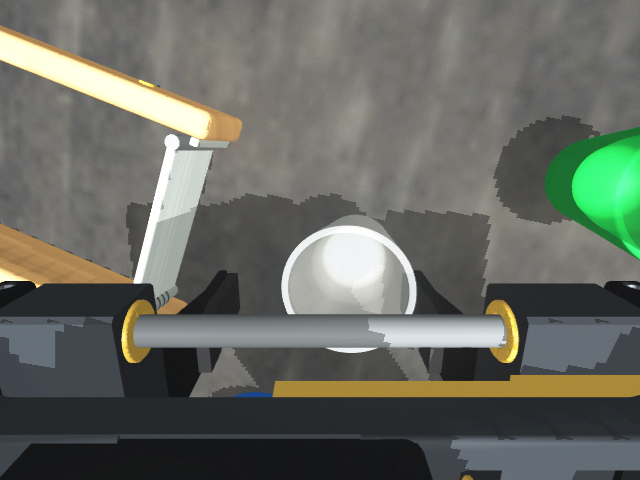

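```bash
python3 - <<'E'
from h import *
rows(*[([x,-13.8,11],20,9,0,80) for x in(-117,-112,-107,-102,-98)])
E
```

```text
t 6.97 B [-121.9  -13.8   11.2] A [-33.7  19.5  25.1] gap 80.3 F [-0.1 -0.5  0.7] j [ 27.  21. -45.  18. -17. -32.]
[0.9195, 0.0061, -0.0145, 0.0032, 0.0002, 0.0002, 0.0011] len mm 5 ang 0
[0.9195, 0.0119, -0.0299, 0.0058, 0.0002, 0.0002, 0.0011] len mm 10 ang 0
[0.9195, 0.0176, -0.0453, 0.0083, 0.0002, 0.0002, 0.0011] len mm 15 ang 0
[0.9195, 0.0234, -0.0607, 0.0109, 0.0002, 0.0002, 0.0011] len mm 20 ang 0
[0.9195, 0.028, -0.0731, 0.013, 0.0002, 0.0002, 0.0011] len mm 24 ang 0
```

```bash
python3 -m creep '[[0.92,0.006,-0.0145,0.003,0,0,0.001],[0.92,0.012,-0.03,0.006,0,0,0.001],[0.92,0.0175,-0.045,0.008,0,0,0.001],[0.92,0.0235,-0.061,0.011,0,0,0.001],[0.92,0.028,-0.073,0.013,0,0,0.001]]' | grep -v rot
python3 - <<'E'
from h import *
cv2.imwrite("pics/wrist10.png",r.capture("wrist"))
rows(*[([x,-13.8,11],20,9,0,80) for x in(-98,-93,-88,-83)])
E
```

```text
time_s: 7.38
tcp_pos: [0.5116, 0.0406, 0.0347]
wrist_force: [-0.9, 0.1, 0.5]
gripper_width: 0.921
t 7.43 B [-96.5 -13.4  11.1] A [-8.6 19.4 25. ] gap 79.9 F [ 1.  -0.4  0.5] j [ 25.  23. -41.  15. -19. -28.]
[0.9195, -0.0005, 0.0049, -0.0005, -0.0001, 0.0003, 0.0001] len mm 1 ang 0
[0.9195, 0.0052, -0.0105, 0.0021, -0.0001, 0.0003, 0.0001] len mm 4 ang 0
[0.9195, 0.0109, -0.026, 0.0047, -0.0001, 0.0003, 0.0001] len mm 9 ang 0
[0.9195, 0.0166, -0.0414, 0.0073, -0.0001, 0.0003, 0.0001] len mm 14 ang 0
```

View pics/wrist10.png

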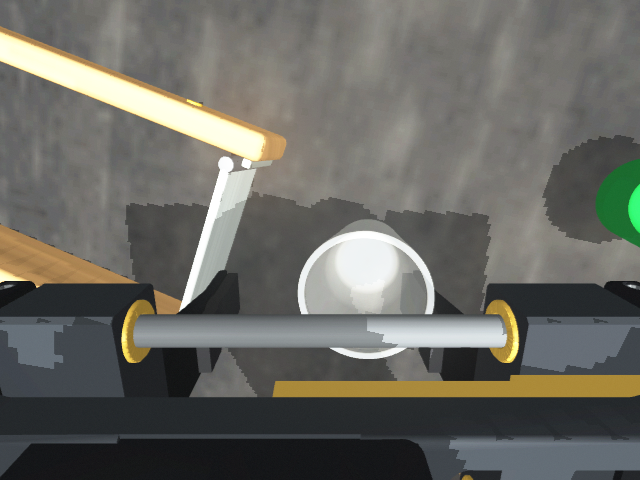

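```bash
python3 - <<'E'
from h import *
print(rimfit(298,434.5,230.5))
rows(([-93,-13.6,11],20,9,0,80),([-88,-13.6,11],19.5,9,0,80),([-83,-13.6,11],19,9,0,80),([-78,-13.6,11],18.5,9,0,80),([-73,-13.6,11],18.5,9,0,80))
E
```

```text
(array([-67.1, -19.8]), array([-1. ,  0.9,  0.1]))
t 7.43 B [-96.5 -13.4  11.1] A [-8.6 19.4 25. ] gap 79.9 F [ 1.  -0.4  0.5] j [ 25.  23. -41.  15. -19. -28.]
[0.9195, 0.0046, -0.0108, 0.0021, -0.0001, 0.0003, 0.0001] len mm 4 ang 0
[0.9195, 0.0117, -0.0262, 0.0047, -0.0001, 0.0003, 0.0029] len mm 9 ang 1
[0.9195, 0.0188, -0.0416, 0.0073, -0.0001, 0.0003, 0.0057] len mm 14 ang 1
[0.9195, 0.0259, -0.0571, 0.0099, -0.0001, 0.0003, 0.0085] len mm 19 ang 2
[0.9195, 0.0316, -0.0725, 0.0125, -0.0001, 0.0003, 0.0085] len mm 24 ang 2
```

```bash
python3 - <<'E'
from h import *
rows(([-94,-15.5,11],20,9,0,80),([-89,-16,11],20,9,0,80),([-84,-16,11],20,9,0,80),([-79,-16,11],20,9,0,80),([-74,-16,11],20,9,0,80))
E
```

```text
t 7.43 B [-96.5 -13.4  11.1] A [-8.6 19.4 25. ] gap 79.9 F [ 1.  -0.4  0.5] j [ 25.  23. -41.  15. -19. -28.]
[0.9195, 0.0094, -0.0055, 0.0016, -0.0001, 0.0003, 0.0001] len mm 3 ang 0
[0.9195, 0.0167, -0.0204, 0.0042, -0.0001, 0.0003, 0.0001] len mm 8 ang 0
[0.9195, 0.0224, -0.0358, 0.0068, -0.0001, 0.0003, 0.0001] len mm 13 ang 0
[0.9195, 0.0281, -0.0512, 0.0094, -0.0001, 0.0003, 0.0001] len mm 18 ang 0
[0.9195, 0.0338, -0.0667, 0.012, -0.0001, 0.0003, 0.0001] len mm 23 ang 0
```

```bash
python3 -m creep '[[0.92,0.009,-0.0055,0.002,0,0,0],[0.92,0.017,-0.02,0.004,0,0,0],[0.92,0.022,-0.036,0.007,0,0,0],[0.92,0.028,-0.051,0.009,0,0,0],[0.92,0.034,-0.067,0.012,0,0,0]]' | grep -v rot
python3 - <<'E'
from h import *
cv2.imwrite("pics/wrist11.png",r.capture("wrist"))
rows()
E
```

```text
time_s: 7.85
tcp_pos: [0.5335, 0.0341, 0.0343]
wrist_force: [-5.7, 1.0, 2.0]
gripper_width: 0.918
t 7.9 B [-73.6 -16.5  10.6] A [14.4 16.3 24.4] gap 79.9 F [-2.4 -0.6 -1.2] j [ 23.  25. -37.  13. -21. -24.]
```

View pics/wrist11.png

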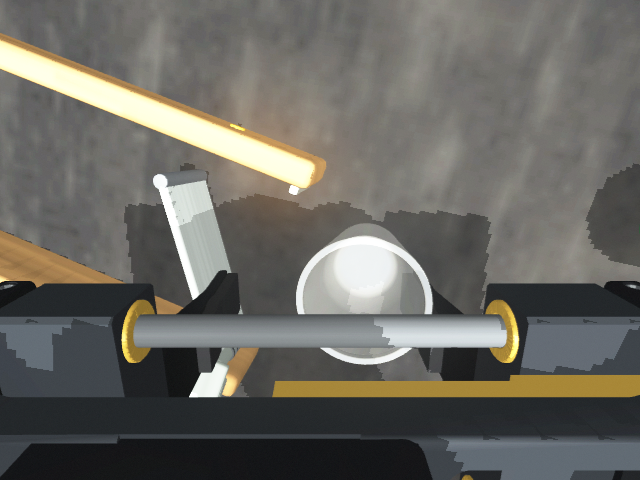

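```bash
python3 - <<'E'
from h import *
print(rimfit(296.5,432.5,235.5), "flaptip",toT(wray((160,181),.042)))
rows(([-69,-15,11],20,9,0,80),([-64,-14.5,11],20,9,0,80),([-59,-14.5,11],20,9,0,80),([-54,-14.5,11],20.5,9,0,80),([-49,-14.5,11],21,9,0,80))
E
```

```text
(array([-44.2, -21.1]), array([-1.2,  1.1,  0.1])) flaptip [ 50.6 -28.7]
t 7.9 B [-73.6 -16.5  10.6] A [14.4 16.3 24.4] gap 79.9 F [-2.4 -0.6 -1.2] j [ 23.  25. -37.  13. -21. -24.]
[0.9195, 0.0006, -0.0162, 0.001, 0.0005, 0.0001, 0.0] len mm 5 ang 0
[0.9195, 0.0047, -0.0322, 0.0035, 0.0005, 0.0001, 0.0] len mm 10 ang 0
[0.9195, 0.0104, -0.0476, 0.0061, 0.0005, 0.0001, 0.0] len mm 15 ang 0
[0.9195, 0.0147, -0.0631, 0.0087, 0.0005, 0.0001, -0.0028] len mm 20 ang 1
[0.9195, 0.019, -0.0785, 0.0113, 0.0005, 0.0001, -0.0056] len mm 24 ang 1
```

```bash
python3 - <<'E'
from h import *
rows(([-70.5,-15,11],20,9,0,80),([-68,-13.5,11],20,9,0,80),([-65.5,-12,11],20,9,0,80),([-63,-11,11],20,9,0,80))
E
```

```text
t 7.9 B [-73.6 -16.5  10.6] A [14.4 16.3 24.4] gap 79.9 F [-2.4 -0.6 -1.2] j [ 23.  25. -37.  13. -21. -24.]
[0.9195, -0.0011, -0.0115, 0.0002, 0.0005, 0.0001, 0.0] len mm 3 ang 0
[0.9195, -0.0029, -0.021, 0.0015, 0.0005, 0.0001, 0.0] len mm 6 ang 0
[0.9195, -0.0048, -0.0304, 0.0028, 0.0005, 0.0001, 0.0] len mm 9 ang 0
[0.9195, -0.0051, -0.0393, 0.0041, 0.0005, 0.0001, 0.0] len mm 12 ang 0
```

```bash
python3 -m creep '[[0.92,-0.001,-0.0115,0,0,0,0],[0.92,-0.003,-0.021,0.0015,0,0,0],[0.92,-0.005,-0.03,0.003,0,0,0],[0.92,-0.005,-0.039,0.004,0,0,0],[0.92,-0.005,-0.039,0.004,0,0,0]]' | grep -v rot
python3 - <<'E'
from h import *
cv2.imwrite("pics/wrist12.png",r.capture("wrist"))
im=r.capture("scene");cv2.imwrite("pics/s12.png",cv2.resize(im[130:320,180:400],None,fx=3.1,fy=3.1))
rows()
E
```

```text
time_s: 8.32
tcp_pos: [0.5458, 0.0378, 0.0344]
wrist_force: [-3.4, -0.8, -2.1]
gripper_width: 0.919
t 8.42 B [-63.3 -11.3  10.8] A [24.8 21.5 24.5] gap 80.0 F [-3.1 -2.3 -1.7] j [ 23.  25. -35.  13. -22. -23.]
```

View pics/wrist12.png

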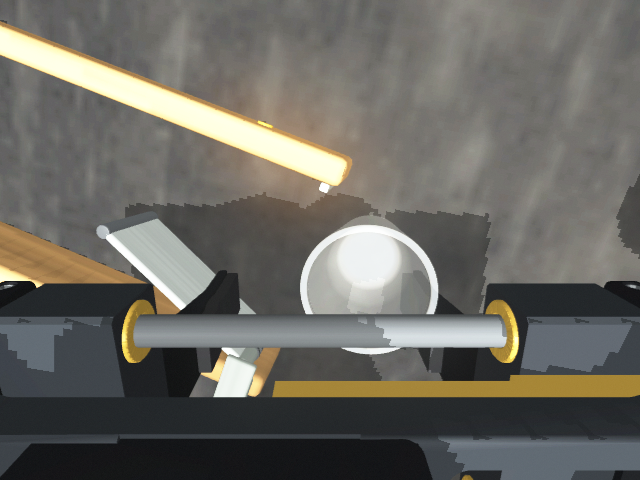

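View pics/s12.png

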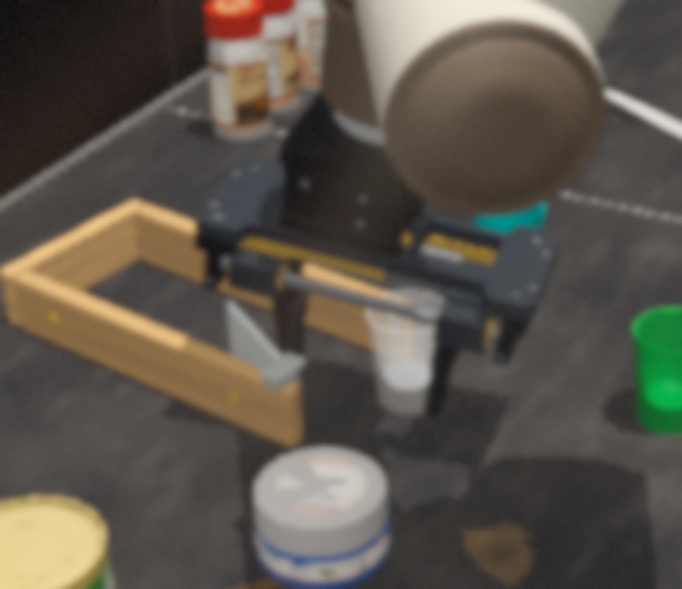

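```bash
python3 - <<'E'
from h import *
print(rimfit(300.5,438,223.5), "flaptip",toT(wray((102,231),.042)),"wall end",toT(wray((340,184),.04)))
im=cv2.imread("pics/wrist12.png");cv2.imwrite("pics/w12c.png",cv2.resize(im[140:400,180:450],None,fx=2.3,fy=2.3))
E
```

```text
(array([-33.7, -20.3]), array([-1.2,  1. ,  0.1])) flaptip [81.6  8.2] wall end [ -9.9 -49.5]
```

View pics/w12c.png

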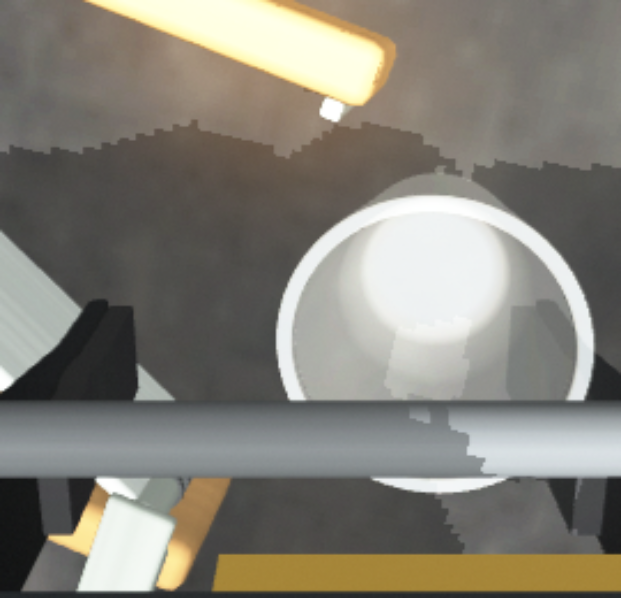

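```bash
python3 - <<'E'
from h import *
for z in(.042,.03,.02,.01): print(z,toT(wray((319,187),z)),toT(wray((329,188),z)), toT(wray((324,192),z)), "wall corner inner",toT(wray((332,185),z)))
E
```

```text
0.042 [ -2.7 -45.6] [ -6.6 -46.7] [ -5.3 -44.5] wall corner inner [ -7.2 -48.2]
0.03 [ -1.5 -43.9] [ -5.6 -45. ] [ -4.2 -42.7] wall corner inner [ -6.4 -46.7]
0.02 [ -0.4 -42.4] [ -4.9 -43.6] [ -3.4 -41.1] wall corner inner [ -5.7 -45.4]
0.01 [  0.6 -40.9] [ -4.1 -42.3] [ -2.5 -39.6] wall corner inner [ -4.9 -44.1]
```

```bash
cat >> sim.py <<'E'
def plan(*bas,z=11,tilt=9):
    out=[]
    for B,A in bas:
        jaw,L=AB(B,A);out.append(([B[0],B[1],z],jaw,tilt,0,min(87,L-15)))
        print(B,A,"jaw %.0f gap %.0f"%(jaw,L-15))
    rows(*out)
E
python3 - <<'E'
from sim import *
plan(((-70,-14),(18,20)),((-70,-22),(18,20)),((-69,-29),(17,20)),((-65,-36),(17,20)),((-61,-41),(17,20)))
E
```

```text
(-70, -14) (18, 20) jaw 21 gap 79
(-70, -22) (18, 20) jaw 26 gap 83
(-69, -29) (17, 20) jaw 30 gap 84
(-65, -36) (17, 20) jaw 34 gap 84
(-61, -41) (17, 20) jaw 38 gap 84
t 8.42 B [-63.3 -11.3  10.8] A [24.8 21.5 24.5] gap 80.0 F [-3.1 -2.3 -1.7] j [ 23.  25. -35.  13. -22. -23.]
[0.912, -0.0023, 0.0252, -0.0045, 0.0007, 0.0, -0.0064] len mm 8 ang 1
[0.9484, 0.0101, 0.0298, -0.0045, 0.0007, 0.0, -0.031] len mm 10 ang 6
[0.9653, 0.0209, 0.034, -0.004, 0.0007, 0.0001, -0.0543] len mm 12 ang 10
[0.9689, 0.0341, 0.032, -0.0019, 0.0007, 0.0001, -0.0803] len mm 14 ang 14
[0.9657, 0.0441, 0.0288, 0.0002, 0.0007, 0.0001, -0.1009] len mm 16 ang 18
```

```bash
python3 -m creep '[[0.912,-0.002,0.025,-0.0045,0.001,0,-0.006],[0.95,0.01,0.03,-0.0045,0.001,0,-0.031],[0.965,0.021,0.034,-0.004,0.001,0,-0.054],[0.97,0.034,0.032,-0.002,0.001,0,-0.08],[0.967,0.044,0.029,0,0.001,0,-0.101]]' | grep -v rot
python3 - <<'E'
from sim import *
cv2.imwrite("pics/wrist13.png",r.capture("wrist"))
plan(((-58,-39),(18,20)),((-55.5,-37),(20,21)),((-53,-35),(21,22)),((-51,-33.5),(22,22)),((-49.5,-32),(23,22)))
E
```

```text
time_s: 8.83
tcp_pos: [0.5411, 0.0233, 0.0349]
wrist_force: [-1.6, -1.7, 1.6]
gripper_width: 0.962
(-58, -39) (18, 20) jaw 38 gap 81
(-55.5, -37) (20, 21) jaw 38 gap 80
(-53, -35) (21, 22) jaw 38 gap 78
(-51, -33.5) (22, 22) jaw 37 gap 77
(-49.5, -32) (23, 22) jaw 37 gap 75
t 8.88 B [-59.3 -40.9  11.8] A [17.  21.  24.3] gap 84.1 F [-1.8 -0.4  2.4] j [ 22.  25. -36.  13. -21.  -4.]
[0.9335, -0.0011, -0.0025, 0.004, -0.0014, -0.0001, 0.003] len mm 1 ang 1
[0.9219, -0.0004, -0.0114, 0.0053, -0.0014, -0.0001, 0.0046] len mm 4 ang 1
[0.9012, -0.0007, -0.019, 0.0066, -0.0014, -0.0001, 0.0042] len mm 6 ang 1
[0.8816, 0.0005, -0.0244, 0.0077, -0.0014, -0.0001, 0.0062] len mm 8 ang 1
[0.8667, 0.0011, -0.0291, 0.0085, -0.0014, -0.0001, 0.0094] len mm 9 ang 2
```

View pics/wrist13.png

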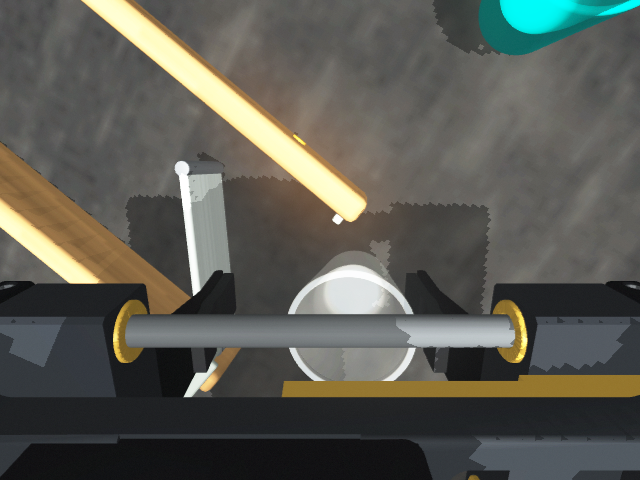

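```bash
python3 -m creep '[[0.93,-0.001,-0.004,0.004,-0.001,0,0.003],[0.92,0,-0.012,0.005,-0.001,0,0.005],[0.9,0,-0.02,0.0065,-0.001,0,0.004],[0.88,0.001,-0.026,0.008,-0.001,0,0.006],[0.867,0.001,-0.03,0.0085,-0.001,0,0.009]]' | grep -v rot
python3 - <<'E'
from sim import *
cv2.imwrite("pics/wrist14.png",r.capture("wrist"))
plan(((-48,-31),(24,22)))
E
```

```text
time_s: 9.3
tcp_pos: [0.5493, 0.0272, 0.0332]
wrist_force: [-3.9, -1.6, 0.8]
gripper_width: 0.884
(-48, -31) (24, 22) jaw 36 gap 74
t 9.35 B [-49.7 -32.   10.7] A [22.2 22.9 22.1] gap 76.2 F [-3.2 -1.5  0.5] j [ 22.  26. -35.  12. -22.  -5.]
[0.8552, 0.0017, -0.0037, -0.0001, -0.0001, -0.0001, 0.0017] len mm 1 ang 0
```

View pics/wrist14.png

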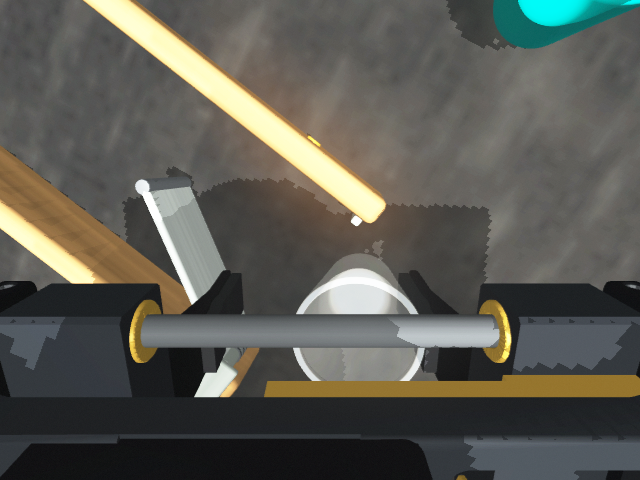

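```bash
python3 - <<'E'
from sim import *
print(rimfit(294,424,277.5), "flaptip",toT(wray((142,187),.042)),"jamb",toT(wray((356,220),.04)))
E
```

```text
(array([-30. , -13.9]), array([-2.6,  2.4,  0.2])) flaptip [76.2 -1.2] jamb [ -3.2 -45.9]
```

```bash
python3 - <<'E'
from sim import *
plan(((-58,-37),(20,21)),((-65,-31),(19,20)),((-68,-23),(20,20)),((-67,-15),(22,20)),((-65,-9),(24,20)))
E
```

```text
(-58, -37) (20, 21) jaw 37 gap 82
(-65, -31) (19, 20) jaw 31 gap 83
(-68, -23) (20, 20) jaw 26 gap 83
(-67, -15) (22, 20) jaw 21 gap 81
(-65, -9) (24, 20) jaw 18 gap 79
t 9.35 B [-49.7 -32.   10.7] A [22.2 22.9 22.1] gap 76.2 F [-3.2 -1.5  0.5] j [ 22.  26. -35.  12. -22.  -5.]
[0.9448, -0.0028, 0.0217, -0.0053, -0.0001, -0.0001, 0.0002] len mm 7 ang 0
[0.9571, -0.0173, 0.027, -0.009, -0.0001, -0.0001, 0.0302] len mm 10 ang 5
[0.9534, -0.0298, 0.0214, -0.0105, -0.0001, -0.0001, 0.0594] len mm 11 ang 11
[0.9268, -0.0373, 0.0094, -0.01, -0.0001, -0.0001, 0.085] len mm 12 ang 15
[0.9035, -0.0412, -0.0019, -0.009, -0.0001, -0.0001, 0.1042] len mm 13 ang 19
```

```bash
python3 -m creep '[[0.945,-0.003,0.022,-0.005,0,0,0],[0.957,-0.017,0.027,-0.009,0,0,0.03],[0.953,-0.03,0.021,-0.0105,0,0,0.059],[0.927,-0.037,0.009,-0.01,0,0,0.085],[0.903,-0.041,-0.002,-0.009,0,0,0.104]]' | grep -v rot
python3 - <<'E'
from sim import *
cv2.imwrite("pics/wrist15.png",r.capture("wrist"))
plan(((-60,-8.5),(30,21)),((-55,-8.5),(36,21)),((-50,-8.5),(42,21)),((-45,-8.5),(47,21)),((-40,-8.5),(52,21)))
E
```

```text
time_s: 9.77
tcp_pos: [0.5425, 0.0384, 0.0342]
wrist_force: [-3.7, -1.2, -0.1]
gripper_width: 0.921
(-60, -8.5) (30, 21) jaw 18 gap 80
(-55, -8.5) (36, 21) jaw 18 gap 81
(-50, -8.5) (42, 21) jaw 18 gap 82
(-45, -8.5) (47, 21) jaw 18 gap 82
(-40, -8.5) (52, 21) jaw 18 gap 82
t 9.82 B [-65.9  -8.6  10.6] A [22.9 20.6 24.7] gap 79.6 F [-2.8 -1.6 -1.3] j [ 23.  25. -36.  13. -22. -26.]
[0.9162, 0.0047, -0.019, 0.0017, 0.0, 0.0, -0.0019] len mm 6 ang 0
[0.9272, 0.0103, -0.0362, 0.0043, 0.0, 0.0, -0.0008] len mm 11 ang 0
[0.9381, 0.0159, -0.0535, 0.0069, 0.0, 0.0, 0.0002] len mm 17 ang 0
[0.9381, 0.021, -0.0691, 0.0096, 0.0, 0.0, 0.0002] len mm 22 ang 0
[0.9381, 0.0261, -0.0848, 0.0122, 0.0, 0.0, 0.0002] len mm 27 ang 0
```

View pics/wrist15.png

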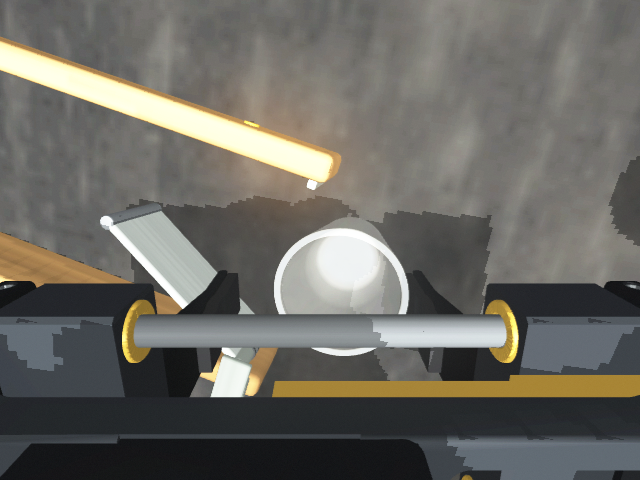

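```bash
python3 - <<'E'
from sim import *
print(rimfit(274,409,228.5), "flaptip",toT(wray((106,222),.042)))
E
python3 -m creep '[[0.92,0.005,-0.019,0.002,0,0,-0.001],[0.927,0.01,-0.036,0.004,0,0,-0.001],[0.935,0.016,-0.053,0.007,0,0,0],[0.938,0.021,-0.069,0.0095,0,0,0],[0.938,0.026,-0.085,0.012,0,0,0]]' | grep -v rot
python3 - <<'E'
from sim import *
cv2.imwrite("pics/wrist16.png",r.capture("wrist"))
rows()
E
```

```text
(array([-28.4, -14.2]), array([-0.7,  0.6,  0.1])) flaptip [78.3  0.5]
time_s: 10.23
tcp_pos: [0.5715, 0.0352, 0.0353]
wrist_force: [-2.4, -0.9, 0.3]
gripper_width: 0.937
t 10.28 B [-37.5  -7.8  11.3] A [53.2 22.1 26. ] gap 81.6 F [-0.4 -1.2 -0.7] j [ 22.  27. -31.  11. -24. -23.]
```

View pics/wrist16.png

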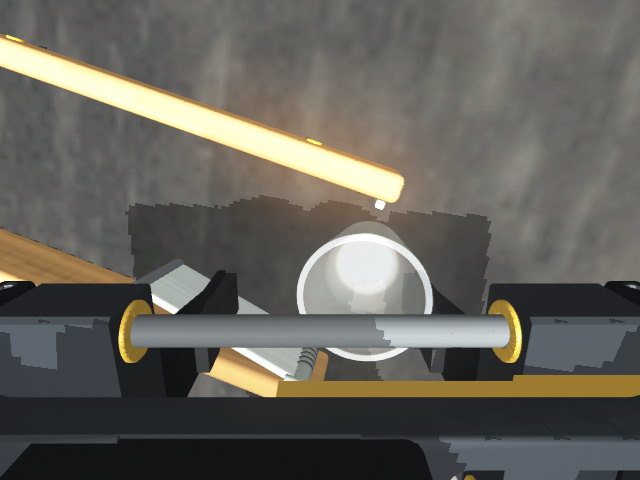

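```bash
python3 - <<'E'
from sim import *
print(rimfit(297,433,233.5))
plan(((-33,-8),(57,22)),((-28.5,-8),(59,22.5)),((-24,-8),(60,22.5)),((-19.5,-8),(60,22.5)),((-15,-8.5),(60,22.5)))
E
```

```text
(array([ -7.6, -14.1]), array([-0.8,  0.7,  0.1]))
(-33, -8) (57, 22) jaw 18 gap 80
(-28.5, -8) (59, 22.5) jaw 19 gap 78
(-24, -8) (60, 22.5) jaw 20 gap 74
(-19.5, -8) (60, 22.5) jaw 21 gap 70
(-15, -8.5) (60, 22.5) jaw 22 gap 66
t 10.28 B [-37.5  -7.8  11.3] A [53.2 22.1 26. ] gap 81.6 F [-0.4 -1.2 -0.7] j [ 22.  27. -31.  11. -24. -23.]
[0.918, 0.0033, -0.0109, 0.0039, -0.0009, 0.0001, -0.0035] len mm 4 ang 1
[0.8927, 0.0058, -0.0213, 0.0063, -0.0009, 0.0001, -0.0078] len mm 7 ang 1
[0.8548, 0.0086, -0.0298, 0.0086, -0.0009, 0.0001, -0.012] len mm 10 ang 2
[0.8063, 0.0109, -0.0367, 0.011, -0.0009, 0.0001, -0.0178] len mm 12 ang 3
[0.7604, 0.014, -0.0434, 0.0134, -0.0009, 0.0001, -0.026] len mm 14 ang 5
```

```bash
python3 -m creep '[[0.918,0.003,-0.011,0.004,-0.001,0,-0.0035],[0.893,0.006,-0.021,0.006,-0.001,0,-0.008],[0.855,0.0085,-0.03,0.0085,-0.001,0,-0.012],[0.806,0.011,-0.037,0.011,-0.001,0,-0.018],[0.76,0.014,-0.043,0.0135,-0.001,0,-0.026]]' | grep -v rot
python3 - <<'E'
from sim import *
cv2.imwrite("pics/wrist17.png",r.capture("wrist"))
plan(((-11,-8.5),(60,22)),((-6.5,-8.5),(60,22)),((-2,-8.5),(60,22)),((2.5,-8.5),(60,22)),((7,-8.5),(60,22)))
E
```

```text
time_s: 10.7
tcp_pos: [0.5876, 0.0335, 0.034]
wrist_force: [-0.9, -0.9, 0.9]
gripper_width: 0.803
(-11, -8.5) (60, 22) jaw 23 gap 62
(-6.5, -8.5) (60, 22) jaw 25 gap 58
(-2, -8.5) (60, 22) jaw 26 gap 54
(2.5, -8.5) (60, 22) jaw 28 gap 50
(7, -8.5) (60, 22) jaw 30 gap 46
t 10.75 B [-14.8  -8.6  11.1] A [61.3 23.9 23.3] gap 68.6 F [-0.2 -1.7  0.1] j [ 21.  28. -29.  11. -25. -16.]
[0.7158, 0.003, -0.0011, 0.0026, -0.0006, 0.0002, -0.0034] len mm 1 ang 1
[0.6685, 0.0058, -0.0078, 0.0049, -0.0006, 0.0002, -0.0112] len mm 3 ang 2
[0.6218, 0.0087, -0.0145, 0.0073, -0.0006, 0.0002, -0.0199] len mm 6 ang 4
[0.5757, 0.0115, -0.0212, 0.0096, -0.0006, 0.0001, -0.0297] len mm 8 ang 5
[0.5305, 0.0144, -0.0279, 0.012, -0.0007, 0.0001, -0.0408] len mm 10 ang 7
```

View pics/wrist17.png

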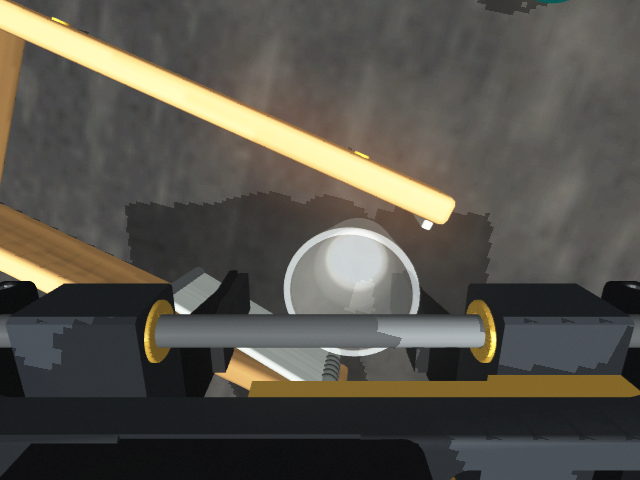

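```bash
python3 -m creep '[[0.716,0.003,-0.002,0.0025,0,0,-0.003],[0.668,0.006,-0.009,0.005,0,0,-0.011],[0.622,0.009,-0.016,0.007,0,0,-0.02],[0.576,0.0115,-0.022,0.0095,0,0,-0.03],[0.576,0.0115,-0.022,0.0095,0,0,-0.03]]' | grep -v rot
python3 - <<'E'
from sim import *
cv2.imwrite("pics/wrist18.png",r.capture("wrist"))
rows()
E
```

```text
time_s: 11.17
tcp_pos: [0.5964, 0.0318, 0.0326]
wrist_force: [-0.2, -1.4, 0.7]
gripper_width: 0.597
t 11.22 B [ 2.7 -8.5 11.1] A [60.4 22.9 20.4] gap 51.4 F [-0.1 -1.1  0.3] j [ 21.  29. -28.  10. -26. -10.]
```

View pics/wrist18.png

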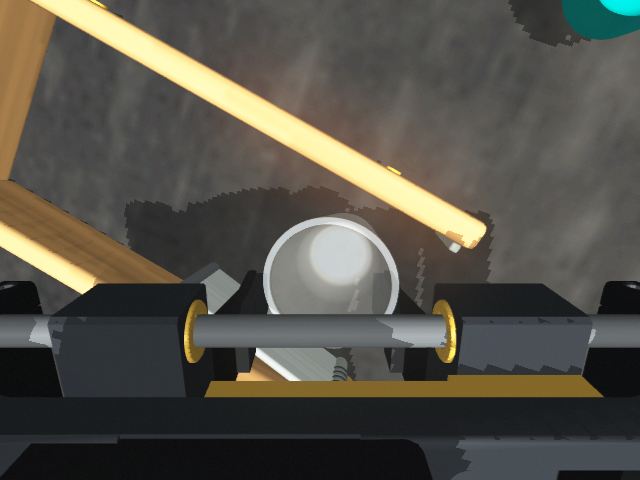

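```bash
python3 - <<'E'
from sim import *
print(rimfit(263.5,399,216.5))
plan(((-1,-7),(60,21.5)),((-2,-3),(60,21.5)),((1,-2),(60,21.5)),((6,-2),(60,21.5)),((10,-2),(60,21.5)))
E
```

```text
(array([ 33.3, -14.9]), array([-1.1,  1. ,  0.1]))
(-1, -7) (60, 21.5) jaw 25 gap 52
(-2, -3) (60, 21.5) jaw 22 gap 52
(1, -2) (60, 21.5) jaw 22 gap 49
(6, -2) (60, 21.5) jaw 24 gap 44
(10, -2) (60, 21.5) jaw 25 gap 40
t 11.22 B [ 2.7 -8.5 11.1] A [60.4 22.9 20.4] gap 51.4 F [-0.1 -1.1  0.3] j [ 21.  29. -28.  10. -26. -10.]
[0.6015, -0.0045, 0.0067, -0.0013, -0.001, 0.0001, 0.0164] len mm 2 ang 3
[0.5939, -0.0111, 0.0049, -0.0018, -0.001, 0.0002, 0.0359] len mm 4 ang 6
[0.5576, -0.0102, -0.0001, -0.0003, -0.001, 0.0002, 0.035] len mm 3 ang 6
[0.5045, -0.0063, -0.0073, 0.0024, -0.001, 0.0001, 0.025] len mm 3 ang 4
[0.4626, -0.0033, -0.013, 0.0045, -0.001, 0.0001, 0.0157] len mm 4 ang 3
```

```bash
python3 -m creep '[[0.6,-0.0045,0.0065,-0.001,0,0,0.016],[0.594,-0.011,0.005,-0.002,0,0,0.036],[0.558,-0.01,0,0,0,0,0.035],[0.505,-0.006,-0.007,0.0025,0,0,0.025],[0.463,-0.003,-0.013,0.0045,0,0,0.016]]' | grep -v rot
python3 - <<'E'
from sim import *
cv2.imwrite("pics/wrist19.png",r.capture("wrist"))
plan(((15,-2.5),(60,21.5)),((19.5,-3.5),(60,21.5)),((24,-4.5),(60,21.5)))
E
```

```text
time_s: 11.63
tcp_pos: [0.5998, 0.034, 0.0318]
wrist_force: [-1.4, -0.1, 1.4]
gripper_width: 0.505
(15, -2.5) (60, 21.5) jaw 28 gap 36
(19.5, -3.5) (60, 21.5) jaw 32 gap 33
(24, -4.5) (60, 21.5) jaw 36 gap 29
t 11.68 B [ 9.8 -2.3 10.9] A [60.9 22.5 19.2] gap 42.5 F [ 0.4 -0.7  0.4] j [ 21.  29. -27.  10. -26. -13.]
[0.4138, 0.0039, -0.0046, 0.0026, -0.0012, 0.0001, -0.0153] len mm 2 ang 3
[0.3747, 0.0086, -0.0105, 0.005, -0.0012, 0.0001, -0.0355] len mm 4 ang 6
[0.338, 0.0133, -0.0163, 0.0074, -0.0012, 0.0, -0.0586] len mm 7 ang 11
```

View pics/wrist19.png

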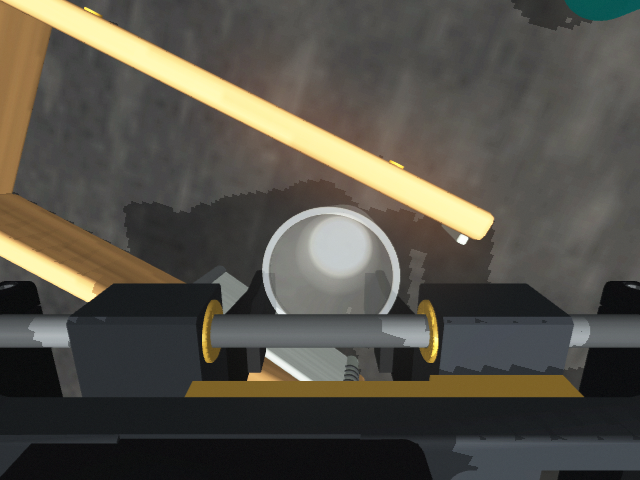

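```bash
python3 - <<'E'
from sim import *
g,e=rimfit(263,400,206);print(g,e)
s=r.sense();(b,a),gp=fingers(s)
# glass relative to finger line at rim height, in tool frame
for z in(.062,.035,.01):
    q=T(P,[[g[0]/1e3,g[1]/1e3,z]])[0];l=s["ee_rot"].T@(q-s["tcp_pos"])*1e3;print(z,l.round(1))
E
```

```text
[ 37.5 -15.7] [-1.3  1.2  0.1]
0.062 [ 27.3   2.4 -29.1]
0.035 [25.5  6.4 -2.4]
0.01 [23.9 10.  22.2]
```

```bash
python3 - <<'E'
from sim import *
plan(((13,-1.5),(61,23)),((17,-1.5),(61,23)),((21,-1.5),(61,23)),((25,-2),(61,23)),((28,-3),(61,23)))
E
```

```text
(13, -1.5) (61, 23) jaw 27 gap 39
(17, -1.5) (61, 23) jaw 29 gap 35
(21, -1.5) (61, 23) jaw 31 gap 32
(25, -2) (61, 23) jaw 35 gap 29
(28, -3) (61, 23) jaw 38 gap 27
t 11.68 B [ 9.8 -2.3 10.9] A [60.9 22.5 19.2] gap 42.5 F [ 0.4 -0.7  0.4] j [ 21.  29. -27.  10. -26. -13.]
[0.447, -0.0005, -0.005, 0.0016, -0.0012, 0.0001, -0.0095] len mm 2 ang 2
[0.4065, 0.0023, -0.0108, 0.0037, -0.0012, 0.0001, -0.0211] len mm 4 ang 4
[0.3667, 0.0051, -0.0167, 0.0058, -0.0012, 0.0001, -0.0344] len mm 6 ang 6
[0.3314, 0.0087, -0.0222, 0.0079, -0.0012, 0.0001, -0.0527] len mm 8 ang 9
[0.3105, 0.0123, -0.0258, 0.0095, -0.0012, 0.0, -0.072] len mm 9 ang 13
```

```bash
python3 -m creep '[[0.447,0,-0.005,0.0015,-0.001,0,-0.0095],[0.406,0.002,-0.011,0.0035,-0.001,0,-0.021],[0.367,0.005,-0.017,0.006,-0.001,0,-0.034],[0.331,0.0085,-0.022,0.008,-0.001,0,-0.053],[0.31,0.012,-0.026,0.0095,-0.001,0,-0.072]]' | grep -v rot
python3 - <<'E'
from sim import *
cv2.imwrite("pics/wrist20.png",r.capture("wrist"))
rows()
E
```

```text
time_s: 12.1
tcp_pos: [0.6098, 0.033, 0.0306]
wrist_force: [-0.2, -0.7, 0.7]
gripper_width: 0.339
t 12.15 B [28.5 -3.1 11.2] A [61.9 24.2 16.6] gap 28.4 F [ 0.3 -2.   1.1] j [ 20.  30. -26.  10. -27.   1.]
```

View pics/wrist20.png

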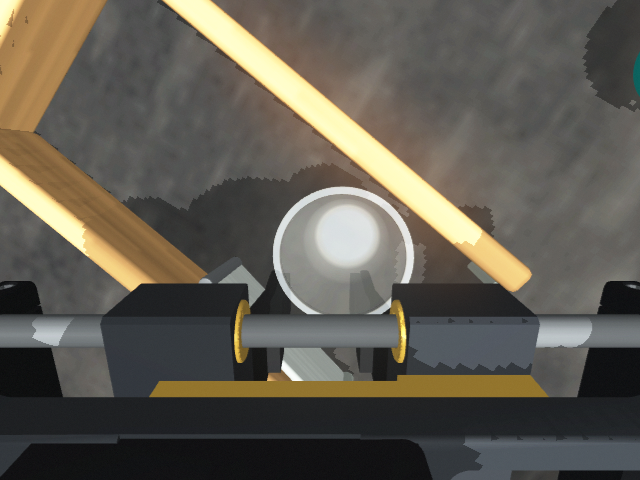

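```bash
cat >> sim.py <<'E'
def clr(g):
    s=r.sense();gap=s["gripper_width"]*87
    for z,rad in((.062,24.5),(.035,22.5),(.012,20.8)):
        q=T(P,[[g[0]/1e3,g[1]/1e3,z]])[0];l=s["ee_rot"].T@(q-s["tcp_pos"])*1e3
        o=[]
        for k in(1,-1):
            yc=k*(gap/2+7.5);dx=max(0,abs(l[0])-9.5);dy=max(0,abs(l[1]-yc)-7.5);o.append(round(float(np.hypot(dx,dy)-rad),1))
        print("z",z,"tool",l.round(1),"clear B,A",o)
E
python3 - <<'E'
from sim import *
g,e=rimfit(273,414,186.5);print(g,e);clr(g)
plan(((32,-3.5),(62,23.5)),((36,-4.5),(62,23.5)),((40,-6),(62,23.5)),((44,-7.5),(62,23.5)),((47,-9),(62,23.5)))
E
```

```text
[ 54.  -20.2] [-0.8  0.7  0.1]
z 0.062 tool [ 34.1   6.6 -29.1] clear B,A [1.3, 7.8]
z 0.035 tool [31.5 10.  -2.5] clear B,A [-0.1, 10.2]
z 0.012 tool [29.2 12.8 20.2] clear B,A [-1.1, 12.7]
(32, -3.5) (62, 23.5) jaw 42 gap 25
(36, -4.5) (62, 23.5) jaw 47 gap 23
(40, -6) (62, 23.5) jaw 53 gap 22
(44, -7.5) (62, 23.5) jaw 60 gap 21
(47, -9) (62, 23.5) jaw 65 gap 21
t 12.15 B [28.5 -3.1 11.2] A [61.9 24.2 16.6] gap 28.4 F [ 0.3 -2.   1.1] j [ 20.  30. -26.  10. -27.   1.]
[0.2915, 0.0042, -0.0028, 0.0026, -0.0008, -0.0002, -0.0191] len mm 2 ang 3
[0.2668, 0.0096, -0.0067, 0.0047, -0.0008, -0.0002, -0.0476] len mm 4 ang 9
[0.2506, 0.0157, -0.0102, 0.0068, -0.0008, -0.0002, -0.0818] len mm 6 ang 15
[0.2396, 0.0217, -0.0137, 0.0089, -0.0008, -0.0003, -0.1181] len mm 8 ang 21
[0.239, 0.0268, -0.0159, 0.0105, -0.0008, -0.0003, -0.1477] len mm 10 ang 27
```

```bash
python3 - <<'E'
from sim import *
plan(((32,-5),(62,23)),((36,-7.5),(62,23)),((39.5,-10),(62,23)),((43,-12),(62,23)),((46,-13.5),(62,23)))
E
```

```text
(32, -5) (62, 23) jaw 43 gap 26
(36, -7.5) (62, 23) jaw 50 gap 25
(39.5, -10) (62, 23) jaw 56 gap 25
(43, -12) (62, 23) jaw 62 gap 25
(46, -13.5) (62, 23) jaw 66 gap 25
t 12.15 B [28.5 -3.1 11.2] A [61.9 24.2 16.6] gap 28.4 F [ 0.3 -2.   1.1] j [ 20.  30. -26.  10. -27.   1.]
[0.2993, 0.0068, -0.0007, 0.0026, -0.0008, -0.0002, -0.0249] len mm 2 ang 4
[0.2883, 0.0141, -0.0031, 0.0047, -0.0008, -0.0002, -0.0611] len mm 5 ang 11
[0.2867, 0.021, -0.0048, 0.0066, -0.0008, -0.0003, -0.0952] len mm 7 ang 17
[0.2853, 0.0272, -0.0071, 0.0084, -0.0008, -0.0003, -0.1272] len mm 9 ang 23
[0.2857, 0.0322, -0.0094, 0.01, -0.0008, -0.0003, -0.1538] len mm 11 ang 28
```

```bash
python3 -m creep '[[0.3,0.007,-0.001,0.0025,0,0,-0.025],[0.288,0.014,-0.003,0.0045,0,0,-0.061],[0.287,0.021,-0.005,0.0065,0,0,-0.095],[0.285,0.027,-0.007,0.0085,0,0,-0.127],[0.285,0.032,-0.009,0.01,0,0,-0.154]]' | grep -v rot
python3 - <<'E'
from sim import *
cv2.imwrite("pics/wrist21.png",r.capture("wrist"))
im=r.capture("scene");cv2.imwrite("pics/s21.png",cv2.resize(im[130:320,180:400],None,fx=3.1,fy=3.1))
rows()
E
```

```text
time_s: 12.57
tcp_pos: [0.6179, 0.026, 0.0292]
wrist_force: [-0.9, -1.3, 0.5]
gripper_width: 0.289
t 12.67 B [ 46.2 -13.5  11.1] A [61.9 23.2 13.7] gap 24.9 F [-0.7 -1.1  0.1] j [ 19.  31. -24.   9. -27.  30.]
```

View pics/wrist21.png

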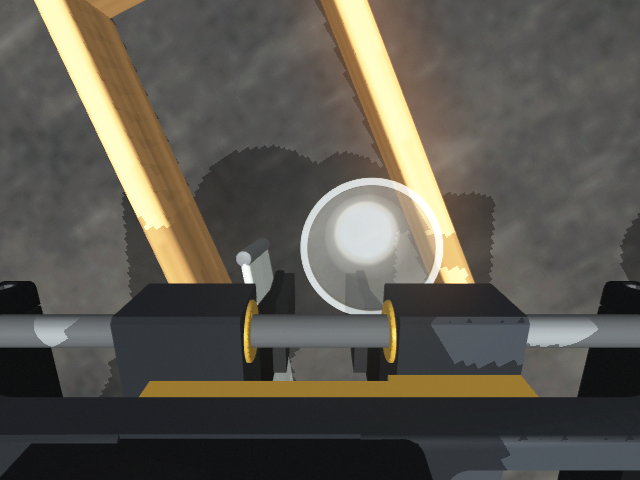

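View pics/s21.png

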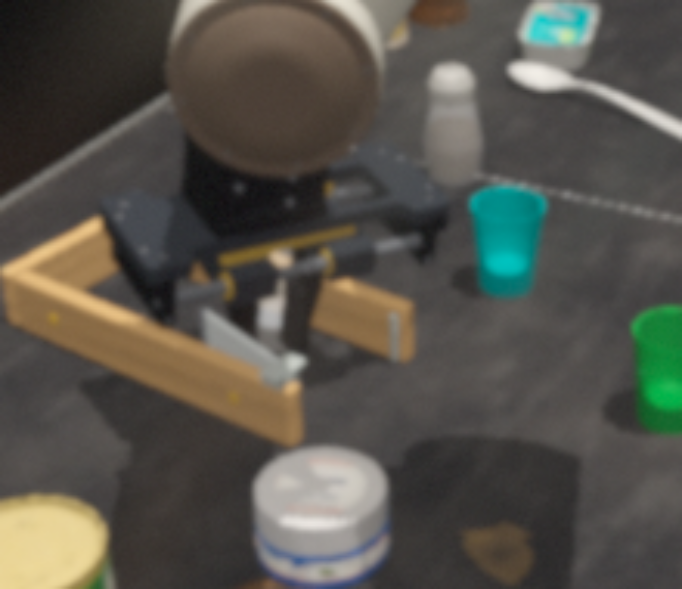

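```bash
python3 - <<'E'
from sim import *
g,e=rimfit(300.5,444,177.5);print(g,e,"flaptip",toT(wray((243,258),.042)));clr(g)
plan(((50,-14.5),(62,23.5)),((54,-15),(62,23.5)),((58,-15.5),(62,23.5)),((62,-16),(62,23.5)),((66,-16),(62,23.5)))
E
```

```text
[ 74.2 -25.6] [-0.3  0.3  0. ] flaptip [86.9 23.8]
z 0.062 tool [ 37.6  16.8 -28.8] clear B,A [3.6, 16.1]
z 0.035 tool [33.7 18.6 -2.2] clear B,A [1.7, 16.8]
z 0.012 tool [30.3 20.1 20.5] clear B,A [0.0, 17.8]
(50, -14.5) (62, 23.5) jaw 72 gap 25
(54, -15) (62, 23.5) jaw 78 gap 24
(58, -15.5) (62, 23.5) jaw 84 gap 24
(62, -16) (62, 23.5) jaw 90 gap 24
(66, -16) (62, 23.5) jaw 96 gap 25
t 12.67 B [ 46.2 -13.5  11.1] A [61.9 23.2 13.7] gap 24.9 F [-0.7 -1.1  0.1] j [ 19.  31. -24.   9. -27.  30.]
[0.2856, 0.0059, -0.0014, 0.0024, -0.0007, -0.0007, -0.0339] len mm 2 ang 6
[0.2796, 0.0122, -0.0032, 0.0045, -0.0007, -0.0007, -0.0657] len mm 4 ang 12
[0.2782, 0.0186, -0.0051, 0.0066, -0.0006, -0.0007, -0.098] len mm 6 ang 18
[0.2816, 0.025, -0.0069, 0.0088, -0.0006, -0.0008, -0.1301] len mm 8 ang 23
[0.2839, 0.031, -0.0095, 0.0109, -0.0006, -0.0008, -0.1618] len mm 10 ang 29
```

```bash
python3 - <<'E'
from sim import *
plan(((49.5,-15.5),(62,23)),((53,-17.5),(62,23)),((57,-19),(62,23)),((61,-20),(62,23)),((65,-20),(62,23)))
E
```

```text
(49.5, -15.5) (62, 23) jaw 72 gap 25
(53, -17.5) (62, 23) jaw 77 gap 26
(57, -19) (62, 23) jaw 83 gap 27
(61, -20) (62, 23) jaw 89 gap 28
(65, -20) (62, 23) jaw 94 gap 28
t 12.67 B [ 46.2 -13.5  11.1] A [61.9 23.2 13.7] gap 24.9 F [-0.7 -1.1  0.1] j [ 19.  31. -24.   9. -27.  30.]
[0.2929, 0.0061, 0.0012, 0.0022, -0.0007, -0.0007, -0.0313] len mm 2 ang 6
[0.3045, 0.0127, 0.002, 0.004, -0.0007, -0.0007, -0.0613] len mm 4 ang 11
[0.3138, 0.0198, 0.0017, 0.0061, -0.0007, -0.0007, -0.0928] len mm 6 ang 17
[0.322, 0.0265, 0.0006, 0.0082, -0.0006, -0.0008, -0.1228] len mm 8 ang 22
[0.323, 0.0325, -0.002, 0.0103, -0.0006, -0.0008, -0.152] len mm 10 ang 27
```

```bash
python3 -m creep '[[0.293,0.006,0.001,0.002,0,0,-0.031],[0.305,0.0125,0.002,0.004,0,0,-0.061],[0.314,0.02,0.0015,0.006,0,0,-0.093],[0.322,0.0265,0.0005,0.008,0,0,-0.123],[0.323,0.0325,-0.002,0.0105,0,0,-0.152]]' | grep -v rot
python3 - <<'E'
from sim import *
cv2.imwrite("pics/wrist22.png",r.capture("wrist"))
plan(((69,-20),(62,22.5)),((73,-20.5),(62,22.5)),((77,-21),(62,22.5)),((81,-21),(62,22.5)),((85,-21),(62,22.5)),z=12)
E
```

```text
time_s: 13.08
tcp_pos: [0.6269, 0.0211, 0.0276]
wrist_force: [-1.2, -0.4, 0.3]
gripper_width: 0.323
(69, -20) (62, 22.5) jaw 99 gap 28
(73, -20.5) (62, 22.5) jaw 104 gap 29
(77, -21) (62, 22.5) jaw 109 gap 31
(81, -21) (62, 22.5) jaw 114 gap 32
(85, -21) (62, 22.5) jaw 118 gap 34
t 13.13 B [ 65.6 -19.7  11. ] A [62.5 23.  10.6] gap 27.8 F [-0.4  0.2  1.1] j [ 18.  32. -23.   9. -28.  59.]
[0.3227, 0.0056, 0.0017, -0.0014, -0.0004, -0.0011, -0.028] len mm 2 ang 5
[0.3378, 0.0121, 0.003, 0.0007, -0.0003, -0.0011, -0.0554] len mm 4 ang 10
[0.3565, 0.0186, 0.0043, 0.0028, -0.0003, -0.0011, -0.0811] len mm 6 ang 15
[0.3732, 0.0251, 0.0047, 0.0049, -0.0003, -0.0011, -0.1063] len mm 8 ang 19
[0.3932, 0.0316, 0.0051, 0.007, -0.0002, -0.0012, -0.1298] len mm 10 ang 23
```

View pics/wrist22.png

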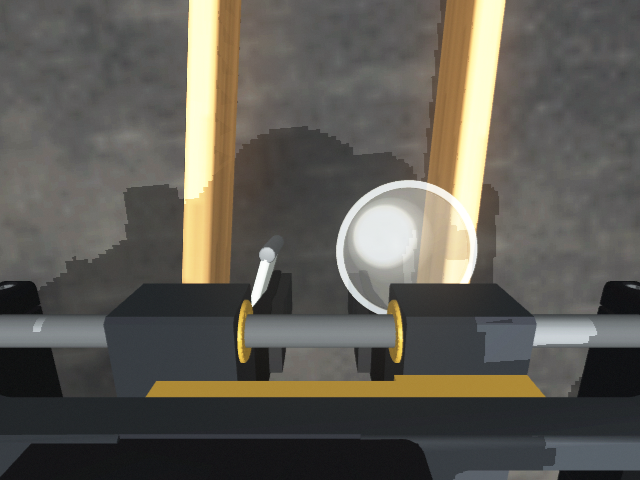

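```bash
python3 - <<'E'
from sim import *
g,e=rimfit(336,477.5,179.5);print(g,e);clr(g)
E
python3 -m creep '[[0.323,0.0055,0.0015,-0.0015,0,0,-0.028],[0.338,0.012,0.003,0.0005,0,0,-0.055],[0.356,0.0185,0.0045,0.003,0,0,-0.081],[0.373,0.025,0.0045,0.005,0,0,-0.106],[0.393,0.0315,0.005,0.007,0,0,-0.13]]' | grep -v rot
python3 - <<'E'
from sim import *
cv2.imwrite("pics/wrist23.png",r.capture("wrist"))
plan(((89,-21),(62,22)),((93,-21),(62,22)),((97,-21),(62,22)),((99,-21),(62,22)),z=13)
E
```

```text
[ 95.5 -25.1] [-0.3  0.4  0. ]
z 0.062 tool [ 37.2  29.5 -28.6] clear B,A [3.2, 27.0]
z 0.035 tool [32.9 29.2 -1.9] clear B,A [0.9, 26.6]
z 0.012 tool [29.2 29.  20.8] clear B,A [-1.1, 26.4]
time_s: 13.55
tcp_pos: [0.6369, 0.019, 0.0272]
wrist_force: [-0.7, -0.6, 1.1]
gripper_width: 0.377
(89, -21) (62, 22) jaw 122 gap 36
(93, -21) (62, 22) jaw 126 gap 38
(97, -21) (62, 22) jaw 129 gap 40
(99, -21) (62, 22) jaw 131 gap 42
t 13.6 B [ 85.4 -20.3  12.2] A [63.1 22.5  8.7] gap 33.4 F [-0.9 -0.4  1.2] j [ 18.  32. -21.   9. -28.  83.]
[0.4112, 0.004, 0.0041, -0.0008, 0.0001, -0.0014, -0.0226] len mm 2 ang 4
[0.4369, 0.0098, 0.0071, 0.0013, 0.0002, -0.0014, -0.0429] len mm 4 ang 8
[0.4649, 0.0156, 0.0101, 0.0034, 0.0002, -0.0014, -0.0615] len mm 6 ang 11
[0.4796, 0.0185, 0.0116, 0.0045, 0.0002, -0.0014, -0.0701] len mm 7 ang 13
```

View pics/wrist23.png

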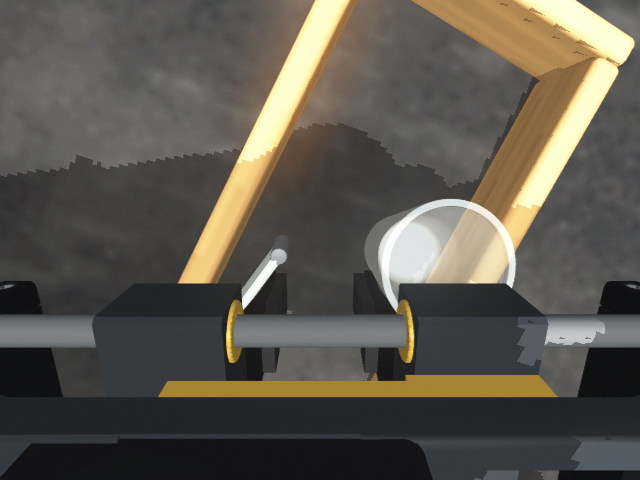

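```bash
python3 - <<'E'
from sim import *
g,e=rimfit(382,516,198.5);print(g,e,"flaptip",toT(wray((278,256),.042)));clr(g)
E
python3 -m creep '[[0.411,0.004,0.004,-0.001,0,0,-0.0225],[0.437,0.01,0.007,0.001,0,0,-0.043],[0.465,0.0155,0.01,0.0035,0,0,-0.0615],[0.48,0.0185,0.0115,0.0045,0,0,-0.07],[0.48,0.0185,0.0115,0.0045,0,0,-0.07]]' | grep -v rot
python3 - <<'E'
from sim import *
cv2.imwrite("pics/wrist24.png",r.capture("wrist"))
rows()
E
```

```text
[115.  -25.2] [-0.6  0.7  0. ] flaptip [88.  29.5]
z 0.062 tool [ 30.7  45.8 -27.4] clear B,A [1.0, 41.5]
z 0.035 tool [26.8 43.8 -0.8] clear B,A [-1.3, 40.4]
z 0.012 tool [23.6 42.2 21.9] clear B,A [-3.3, 39.7]
time_s: 14.02
tcp_pos: [0.6439, 0.0185, 0.0273]
wrist_force: [-3.3, 4.5, 3.2]
gripper_width: 0.47
t 14.07 B [ 98.8 -19.9  13.3] A [62.8 23.4  7.6] gap 41.6 F [-2.5  4.3  2.6] j [ 18.  33. -20.   8. -29.  96.]
```

View pics/wrist24.png

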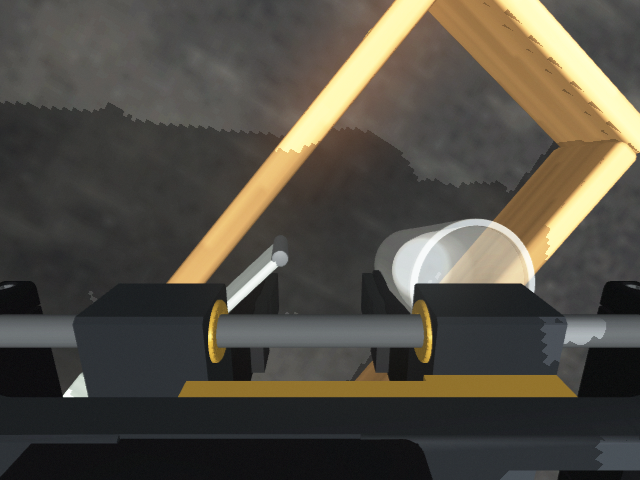

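```bash
python3 - <<'E'
from sim import *
g,e=rimfit(410.5,535.5,218.5);print(g,e,"flaptip",toT(wray((280,258),.042)));clr(g)
print("hinge dist",np.hypot(g[0],43-g[1]))
E
```

```text
[127. -26.] [-2.3  2.5  0.1] flaptip [88.2 32.2]
z 0.062 tool [ 23.4  55.9 -26.5] clear B,A [-0.1, 53.4]
z 0.035 tool [20.1 53.1  0.1] clear B,A [-2.2, 52.2]
z 0.012 tool [17.2 50.8 22.8] clear B,A [-4.0, 51.2]
hinge dist 144.53373308677806
```

```bash
python3 - <<'E'
from sim import *
s=r.sense()
rows(([94,-16,13],130,9,0,42),([88,-13,13],130,9,0,42),([86,-13,40],130,9,0,42),([86,-13,75],130,9,0,42),([86,-13,110],130,9,0,42))
E
```

```text
t 14.07 B [ 98.8 -19.9  13.3] A [62.8 23.4  7.6] gap 41.6 F [-2.5  4.3  2.6] j [ 18.  33. -20.   8. -29.  96.]
[0.4828, -0.0027, -0.0208, -0.0016, 0.0003, -0.0018, 0.0026] len mm 6 ang 1
[0.4828, -0.0114, -0.0412, -0.0048, 0.0003, -0.0018, 0.0026] len mm 13 ang 1
[0.4828, -0.0051, -0.0363, -0.0947, 0.0003, -0.0018, 0.0026] len mm 30 ang 1
[0.4828, 0.0095, -0.0245, -0.2098, 0.0003, -0.0018, 0.0026] len mm 63 ang 1
[0.4828, 0.0241, -0.0126, -0.325, 0.0003, -0.0018, 0.0026] len mm 98 ang 1
```

```bash
python3 - <<'E'
from sim import *
rows(([92,-19.5,13.5],130,9,0,42),([85,-19.5,13.5],130,9,0,42))
E
```

```text
t 14.07 B [ 98.8 -19.9  13.3] A [62.8 23.4  7.6] gap 41.6 F [-2.5  4.3  2.6] j [ 18.  33. -20.   8. -29.  96.]
[0.4828, -0.0151, -0.016, -0.0044, 0.0003, -0.0018, 0.0026] len mm 7 ang 1
[0.4828, -0.0327, -0.0308, -0.0081, 0.0003, -0.0018, 0.0026] len mm 14 ang 1
```

```bash
python3 -m creep '[[0.483,-0.008,-0.008,-0.002,0,0,0],[0.483,-0.015,-0.016,-0.0045,0,0,0],[0.483,-0.024,-0.0235,-0.006,0,0,0],[0.483,-0.033,-0.031,-0.008,0,0,0],[0.483,-0.033,-0.031,-0.008,0,0,0]]' | grep -v rot
python3 - <<'E'
from sim import *
rows(([84,-19.5,30],130,9,0,42),([83,-19.5,50],130,9,0,42),([83,-19.5,70],130,9,0,42),([83,-19.5,90],130,9,0,42),([83,-19.5,115],130,9,0,42))
E
```

```text
time_s: 14.48
tcp_pos: [0.6292, 0.0211, 0.0273]
wrist_force: [-0.5, -1.0, 0.4]
gripper_width: 0.482
t 14.48 B [ 84.1 -19.9  13.4] A [47.9 23.7  7.6] gap 41.9 F [-0.5 -1.   0.4] j [ 18.  32. -23.   9. -28.  95.]
[0.4828, 0.0084, 0.0044, -0.0548, 0.0002, -0.0014, 0.0024] len mm 17 ang 0
[0.4828, 0.0142, 0.0091, -0.1212, 0.0002, -0.0014, 0.0024] len mm 37 ang 0
[0.4828, 0.0224, 0.0158, -0.187, 0.0002, -0.0014, 0.0024] len mm 57 ang 0
[0.4828, 0.0307, 0.0226, -0.2528, 0.0002, -0.0014, 0.0024] len mm 77 ang 0
[0.4828, 0.041, 0.031, -0.3351, 0.0002, -0.0014, 0.0024] len mm 102 ang 0
```

```bash
python3 -m creep '[[0.483,0.008,0.0045,-0.055,0,0,0],[0.483,0.014,0.009,-0.121,0,0,0],[0.483,0.0225,0.016,-0.187,0,0,0],[0.483,0.031,0.0225,-0.253,0,0,0],[0.483,0.041,0.031,-0.335,0,0,0]]' | grep -v rot
python3 - <<'E'
from sim import *
cv2.imwrite("pics/wrist25.png",r.capture("wrist"))
rows(([0,-19.5,160],130,0,0,42))
E
```

```text
time_s: 14.9
tcp_pos: [0.6276, 0.0217, 0.1288]
wrist_force: [0.1, 0.0, -0.0]
gripper_width: 0.482
t 14.95 B [ 86.2 -18.2 121.8] A [ 49.8  25.5 115.8] gap 42.2 F [1.7 0.7 4.4] j [ 19.  24. -16.   6. -41.  98.]
[0.4828, -0.1938, -0.1591, -0.1833, 0.0334, -0.0425, 0.0007] len mm 93 ang 10
```

View pics/wrist25.png

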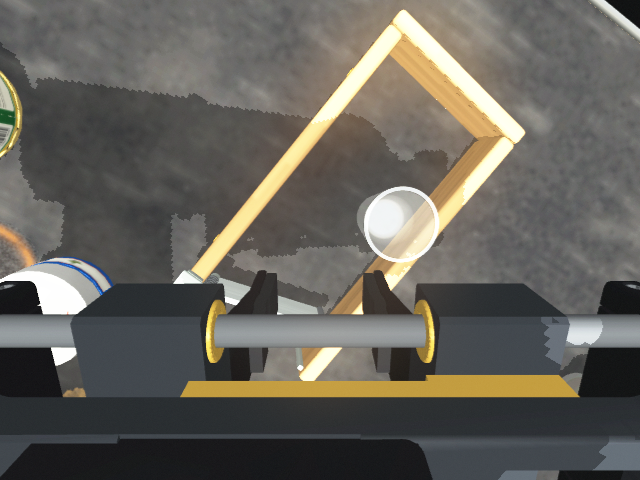

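```bash
python3 -m creep '[[0.483,-0.05,-0.04,-0.1,0,0,0],[0.483,-0.15,-0.12,-0.25,0,0,0],[0.483,-0.25,-0.2,-0.35,0,0,0],[0.483,-0.25,-0.2,-0.35,0,0,0],[0.483,-0.25,-0.2,-0.35,0,0,0]]' | grep -v rot; for i in 1 2 3 4 5 6; do python3 -m creep '[[0.483,0,0,0,0,0,0],[0.483,0,0,0,0,0,0],[0.483,0,0,0,0,0,0],[0.483,0,0,0,0,0,0],[0.483,0,0,0,0,0,0]]' | head -1; done
python3 - <<'E'
from sim import *
for n in("wrist","top","scene"): cv2.imwrite(f"pics/{n}26.png",r.capture(n))
im=cv2.imread("pics/scene26.png");cv2.imwrite("pics/s26.png",cv2.resize(im[130:330,150:450],None,fx=2.6,fy=2.6))
im=cv2.imread("pics/top26.png");cv2.imwrite("pics/t26.png",cv2.resize(im[100:330,220:450],None,fx=2.6,fy=2.6))
rows()
E
```

```text
time_s: 15.37
tcp_pos: [0.5178, 0.0377, 0.2263]
wrist_force: [0.6, -0.3, 0.5]
gripper_width: 0.483
time_s: 15.78
time_s: 16.2
time_s: 16.62
time_s: 17.03
time_s: 17.45
time_s: 17.87
t 18.02 B [-28.  -21.1 211.5] A [-64.2  22.4 205.5] gap 42.0 F [ 0.2  0.  -0.3] j [ 25.   8. -25.   7. -49.  92.]
```

View pics/wrist26.png

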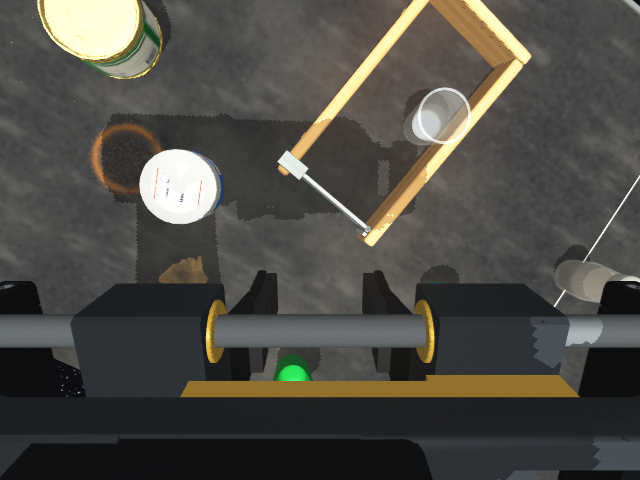

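View pics/s26.png

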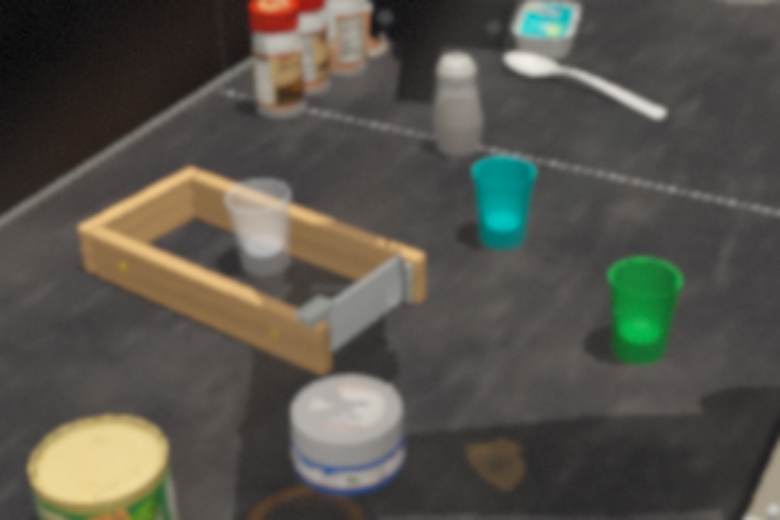

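View pics/t26.png

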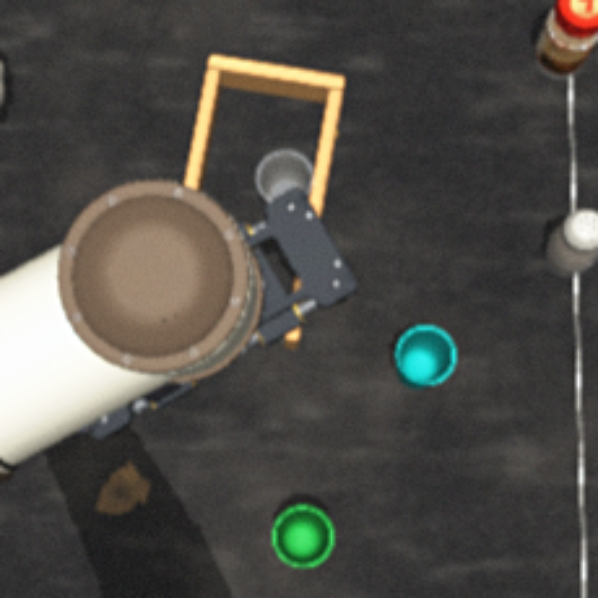

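```bash
python3 - <<'E'
from h import *
a=cv2.imread("pics/scene0.png");b=cv2.imread("pics/scene26.png")
for n,(l,t,rr,bb) in dict(pot=(260,270,306,322),tin=(161,289,218,353),shaker=(314,151,334,191),turq=(330,190,345,227),green=(382,227,411,270),flap=(272,230,308,262)).items():
    res=cv2.matchTemplate(b[t-12:bb+12,l-12:rr+12],a[t:bb,l:rr],cv2.TM_CCOEFF_NORMED);_,v,_,p=cv2.minMaxLoc(res);print(n,round(v,3),p[0]-12,p[1]-12)
for n,uv in(("flap tip",(366,231)),):print(n,toT(wray(uv,.042)))
print(r.finish_job())
E
```

```text
pot 0.963 0 0
tin 1.0 0 0
shaker 0.971 0 0
turq 0.998 0 0
green 0.953 0 0
flap 0.947 0 0
flap tip [ -0.6 -43.3]
the job is handed in; nothing more can be done
None
```

The clear glass is in the tidy, standing upright, and the flap is shut behind it. I handed the job in at about 18 s. The glass was never gripped or lifted.

- **How it went:** One finger slid the glass along the worktop to the mouth. The other finger pushed the flap open to about 1.45 rad and kept it open while the first pushed the glass in along the right wall. I then backed the fingers off and lifted them straight out.
- **Extra nudge at the mouth:** The glass drifted right, towards the small stop beside the flap. I eased the pushing finger back and nudged the glass about 6 mm left. The flap swung partly back meanwhile but stayed on the finger.
- **Position:** The glass stood about 127 mm inside the plane of the flap, about 28 mm beyond the flap's swing. I measured this just before lifting the fingers.
- **Flap:** Its tip read x = -0.6 mm in the tidy frame, and its image matched the one from the start.
- **Other things:** In the scene camera, the pot, tin, shaker and both coloured glasses had not moved by a pixel. In the last overhead picture the arm hid the flap and pot, so I relied on the scene and wrist cameras for those.
- **Forces:** The highest wrist force I read between moves was about 6 N.

No check failed or disagreed.

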